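Fit out a salve-jar drawer with dividers and stow the jars

ROBOT

A 7-joint arm with a two-finger parallel gripper is mounted at the origin on the work surface. World frame = base frame: x ahead of the robot, y to its left, z up, the work surface at z = 0. Lengths are in m, angles in rad, forces in N, time in s.
With the tool pointing down it reaches from about 0.425 to 1.025 m from the base axis. Payload 9.4 kg.
Tool frame: the origin (TCP) lies at the very end of the fingers, on their centre line; the grasp point (between the pads) lies 19 mm behind it; z points along the fingers, y is the line along which they close (so a half turn about z gives the same grasp; the last joint's range is limited). The gripper opens to 85 mm and grips with 20 to 120 N. Pads are 22 mm wide; open, the fingers measure 114 mm over their backs; the gripper's body (76 mm by 85 mm) begins 54 mm behind the grasp point. The pads swing forward as they close: fully open they stand 13 mm farther back than shut.
Start: joints at [1.26, 0.599, -0.003, 1.599, 0.002, 0.943, -0.08], TCP at [0.168, -0.705, 0.201] pointing down, gripper open.
Joint ranges: [-2.57, 2.57], [-0.35, 1.97], [-1.29, 1.29], [0.11, 2.56], [-1.05, 4.19], [0.11, 1.86], [-2.63, 2.63]. Speed limits (rad/s): [2.22, 2.22, 3.01, 3.01, 3.14, 3.14, 3.14].

INTERFACE

Orientations are given as a 3x3 rotation matrix whose columns are the frame's x, y, z axes.
In Python, from station import manip gives the robot as it stands. The module is installed in compiled form; this text tells all that it offers.
- The arm moves only by the tool drive_tool, never from a script. Its arguments are lists of equal length, an entry for each row: "delta_pos": the shift along the tool's x, y, z normalised to -1 to 1, where 1 is 0.2 m, a list of three; "twist": the turn, a rotation vector about the tool's x, y, z normalised to -1 to 1, where 1 is pi/2 rad, a list of three; "jaw": the gripper's target within -1 to 1 (shut at 1, half-way at 0, fully open at -1). In form: {"delta_pos": [[x, y, z], ...], "twist": [[rx, ry, rz], ...], "jaw": [jaw, ...]}. A call has 1 to 12 rows; each row is the pose to reach, as a shift and turn from the pose commanded when the call began, along the tool's axes at that moment; what a row does not reach only later rows make up. A row lasts 1/12 s, in which the tool goes at most 41.7 mm and 7.16 degrees, less where a joint would pass 70% of its speed; a pose out of reach is approached as far as the arm can. A call with a number of a shift or a turn outside -1 to 1 is refused whole. A call with a gripper value outside its range is refused whole. The fingers move at their own pace and stop on an object; the grip force is fixed at half the most. Time passes only in rows, so rows that repeat a pose let the fingers close. It gives the time, the measured TCP pose, the force, the opening and the grip force at its end, in the units of the state.
- manip.state(): the state, without advancing time (a new reading comes with each control period).
- manip.get_image(name): name is "side" or "top" or "wrist"; returns (picture, depth): 400x640x3 uint8, red, green, blue; 400x640 float32, m along the optical axis (not along the pixel's ray), 0 where there is no reading.
- manip.camera_params(name): a dict with "intrinsics" (3x3 intrinsics, pixels), "eye" and "rotation" of the camera in the world. Camera axes: x right, y up, looking along -z (the intrinsics and any distortion apply to the point x, -y, -z); pixel columns grow to the right and rows downward; lengths in m; the calibration is good to about 2 mm. A picture is of the moment at which its call begins: read the wrist's pose just before it. camera_params takes no time and is no camera call; for the wrist camera it gives the pose at the moment of the call.
- manip.sign_off(): hands the job in; it is judged then, once.
The state is a dict: "time": time; "qpos": joint angles; "dq": joint speeds; "effort": joint torques, N m; "eef_pos": TCP position; "ee_rot": TCP orientation; "ft_force": force on the tool from outside, world axes, zero at the start; "ft_torque": the same for the moment, N m; "finger_gap": finger opening in m; "gripper_force": force on a finger pad.
Only numpy, scipy, OpenCV 4.12 (cv2) and the standard library are available. Lean on these libraries where they do the work, as an engineer would, in place of code of your own. Each camera call takes 0.05 s, during which the arm holds its last target. There are 200 camera calls.

TASK

Pull the drawer open, take the thin divider panels out of the rack and slide each one down into a slot of its own in the drawer until it sits on the drawer floor, and stand the little lidded jars upright in the drawer so that every two jars have a divider between them. Then push the drawer fully shut. Leave the dropper bottle, the bowl and the marker where they are.

Things in the scene. Friction and masses are not known exactly. Their poses are not given: they have to be found in the camera images.
- drawer (a joint): how far the drawer is pulled out of the cabinet, in m: 0 shut, 0.135 fully out (stop). It slides straight along the cabinet's -x direction, with about 1.5 N of friction, and stays where it is left. It starts shut or up to 25 mm open.
- cabinet: low pale wooden one-drawer bench cabinet, fixed, 160 deep (its x) x 286 wide (its y) x 86 mm high, plus the drawer front (12 mm thick) and handle before it. Origin: centre of its underside, on the table. The front faces its -x. When fully out, the whole inside of the drawer is clear of the cabinet's roof.
- drawer_handle (a point): middle of the drawer's steel handle, a round bar about 110 mm long (along the drawer's y) and 11 mm thick, its middle 35 mm in front of the drawer front, 56 mm above the table; free above and below.
- drawer_floor (a point): centre of the drawer's inner floor; moves with the drawer; x, y, z axes parallel to the cabinet's (x to the cabinet's back). The floor lies 16 mm above the table. The inside measures 126 (x) x 252 (y) mm, its side and back walls stand 54 mm and its front 60 mm above the floor.
- slot0 (a point): floor centre of the right (-y) divider slot (drawer's y = -66 mm from drawer_floor; axes as the drawer's). The slot runs front to back, along the drawer's x: a 10.5 mm wide gap between pairs of small ribs, 12 mm deep in x, on the inside of the drawer's front and back walls, from the floor up to 36 mm above it; over them sloping lips widen to a mouth of about 22 mm at 46 mm above the floor.
- slot1 (a point): floor centre of the middle divider slot (drawer's y = 0 mm from drawer_floor; axes as the drawer's). The slot runs front to back, along the drawer's x: a 10.5 mm wide gap between pairs of small ribs, 12 mm deep in x, on the inside of the drawer's front and back walls, from the floor up to 36 mm above it; over them sloping lips widen to a mouth of about 22 mm at 46 mm above the floor.
- slot2 (a point): floor centre of the left (+y) divider slot (drawer's y = 66 mm from drawer_floor; axes as the drawer's). The slot runs front to back, along the drawer's x: a 10.5 mm wide gap between pairs of small ribs, 12 mm deep in x, on the inside of the drawer's front and back walls, from the floor up to 36 mm above it; over them sloping lips widen to a mouth of about 22 mm at 46 mm above the floor.
- rack: low brown wooden rack, fixed, 120 (x) x 160 (y) mm, with a 6 mm base and three places for panels along its x, 52 mm apart in y (at y = -52, 0, 52 mm), each a 10.6 mm gap between two 6 mm thick strips whose tops are 24 mm above the table. Origin: centre of its underside.
- panel0: divider panel of plain plywood, 118 long (its x) x 8 thick (its y) x 54 mm high (its z), 50 g, loose; stands on its long edge in the rack, its underside 6 mm above the table. Origin: centre of its underside. May be absent; all panels are alike and may go into any slot, either way round.
- panel1: divider panel of plain plywood, 118 long (its x) x 8 thick (its y) x 54 mm high (its z), 50 g, loose; stands on its long edge in the rack, its underside 6 mm above the table. Origin: centre of its underside. May be absent; all panels are alike and may go into any slot, either way round.
- panel2: divider panel of plain plywood, 118 long (its x) x 8 thick (its y) x 54 mm high (its z), 50 g, loose; stands on its long edge in the rack, its underside 6 mm above the table. Origin: centre of its underside. May be absent; all panels are alike and may go into any slot, either way round.
- jar0: small round green glass jar with a black screw lid, straight-sided to a gripper: 44 mm across, 50 mm high, 80 to 150 g, loose, standing on the table between rack and cabinet. Origin: centre of its underside, z up along its axis. May be absent; all jars are alike.
- jar1: small round green glass jar with a black screw lid, straight-sided to a gripper: 44 mm across, 50 mm high, 80 to 150 g, loose, standing on the table between rack and cabinet. Origin: centre of its underside, z up along its axis. May be absent; all jars are alike.
- jar2: small round green glass jar with a black screw lid, straight-sided to a gripper: 44 mm across, 50 mm high, 80 to 150 g, loose, standing on the table between rack and cabinet. Origin: centre of its underside, z up along its axis. May be absent; all jars are alike.
- dropper_bottle: amber dropper bottle, 34 mm across, 102 mm high, a bystander; origin at the centre of its underside.
- bowl: white bowl, 130 mm across, 45 mm high, a bystander; origin at the centre of its underside.
- marker: marker pen lying on the table, 140 mm long along its y, 14 mm thick, a bystander; origin on its underside near its middle.
There are look-alikes about, which are no part of the job. What is shaped like the jar0 but blue or yellow is not meant.

How it is judged:
On the way, in this order (a step that is already met when the one before it is completed fails the run):
1. the drawer is pulled out at least 110 mm (value of joint drawer above 0.11 m), for 0.2 s.
2. all panels that are present sit in slots, and all jars stand in the drawer, a divider between every two (angle between the z axis of each of panel0, panel1, panel2 and the z axis of drawer_floor, either way round below 0.08 rad and angle between the x axis of each of panel0, panel1, panel2 and the x axis of drawer_floor, either way round below 0.06 rad and z of panel0 in the frame of drawer_floor between -0.004 and 0.004 m and x of panel0 in the frame of drawer_floor between -0.012 and 0.012 m and (y of panel0 in the frame of slot0 between -0.004 and 0.004 m or y of panel0 in the frame of slot1 between -0.004 and 0.004 m or y of panel0 in the frame of slot2 between -0.004 and 0.004 m) and z of panel1 in the frame of drawer_floor between -0.004 and 0.004 m and x of panel1 in the frame of drawer_floor between -0.012 and 0.012 m and (y of panel1 in the frame of slot0 between -0.004 and 0.004 m or y of panel1 in the frame of slot1 between -0.004 and 0.004 m or y of panel1 in the frame of slot2 between -0.004 and 0.004 m) and z of panel2 in the frame of drawer_floor between -0.004 and 0.004 m and x of panel2 in the frame of drawer_floor between -0.012 and 0.012 m and (y of panel2 in the frame of slot0 between -0.004 and 0.004 m or y of panel2 in the frame of slot1 between -0.004 and 0.004 m or y of panel2 in the frame of slot2 between -0.004 and 0.004 m) and angle between each of jar0, jar1, jar2's own z axis and vertical below 0.12 rad and z of jar0 in the frame of drawer_floor between -0.004 and 0.005 m and x of jar0 in the frame of drawer_floor between -0.06 and 0.06 m and y of jar0 in the frame of drawer_floor between -0.125 and 0.125 m and z of jar1 in the frame of drawer_floor between -0.004 and 0.005 m and x of jar1 in the frame of drawer_floor between -0.06 and 0.06 m and y of jar1 in the frame of drawer_floor between -0.125 and 0.125 m and z of jar2 in the frame of drawer_floor between -0.004 and 0.005 m and x of jar2 in the frame of drawer_floor between -0.06 and 0.06 m and y of jar2 in the frame of drawer_floor between -0.125 and 0.125 m and ((y of jar0 in the frame of panel0 below -0.01 m and y of jar1 in the frame of panel0 above 0.01 m) or (y of jar1 in the frame of panel0 below -0.01 m and y of jar0 in the frame of panel0 above 0.01 m) or (y of jar0 in the frame of panel1 below -0.01 m and y of jar1 in the frame of panel1 above 0.01 m) or (y of jar1 in the frame of panel1 below -0.01 m and y of jar0 in the frame of panel1 above 0.01 m) or (y of jar0 in the frame of panel2 below -0.01 m and y of jar1 in the frame of panel2 above 0.01 m) or (y of jar1 in the frame of panel2 below -0.01 m and y of jar0 in the frame of panel2 above 0.01 m)) and ((y of jar0 in the frame of panel0 below -0.01 m and y of jar2 in the frame of panel0 above 0.01 m) or (y of jar2 in the frame of panel0 below -0.01 m and y of jar0 in the frame of panel0 above 0.01 m) or (y of jar0 in the frame of panel1 below -0.01 m and y of jar2 in the frame of panel1 above 0.01 m) or (y of jar2 in the frame of panel1 below -0.01 m and y of jar0 in the frame of panel1 above 0.01 m) or (y of jar0 in the frame of panel2 below -0.01 m and y of jar2 in the frame of panel2 above 0.01 m) or (y of jar2 in the frame of panel2 below -0.01 m and y of jar0 in the frame of panel2 above 0.01 m)) and ((y of jar1 in the frame of panel0 below -0.01 m and y of jar2 in the frame of panel0 above 0.01 m) or (y of jar2 in the frame of panel0 below -0.01 m and y of jar1 in the frame of panel0 above 0.01 m) or (y of jar1 in the frame of panel1 below -0.01 m and y of jar2 in the frame of panel1 above 0.01 m) or (y of jar2 in the frame of panel1 below -0.01 m and y of jar1 in the frame of panel1 above 0.01 m) or (y of jar1 in the frame of panel2 below -0.01 m and y of jar2 in the frame of panel2 above 0.01 m) or (y of jar2 in the frame of panel2 below -0.01 m and y of jar1 in the frame of panel2 above 0.01 m))), for 0.2 s.
3. the drawer is pushed shut (value of joint drawer below 0.006 m), for 0.2 s.
At the end, for the whole second after the job is handed in: Drawer shut (within 6 mm). Every panel present sits on the drawer floor (4 mm), upright (0.08 rad), in a slot of its own (4 mm from its middle). Every jar present stands upright (0.12 rad) on the drawer floor, a panel between any two jars. All at rest (all of step 2 and value of joint drawer below 0.006 m and linear speed of each of panel0, panel1, panel2, jar0, jar1, jar2 below 0.02 m/s); the robot touches nothing.
It fails at once if the dropper bottle is moved more than 30 mm (distance of dropper_bottle from where it was at the start of the episode above 0.03 m).
It fails at once if the bowl is moved more than 30 mm (distance of bowl from where it was at the start of the episode above 0.03 m).
It fails at once if the marker is moved more than 30 mm (distance of marker from where it was at the start of the episode above 0.03 m).
Of panel0, panel1, panel2 only 2 to 3 are there at a start; the rules pass over those that are not, and their reading is None.
Of jar0, jar1, jar2 only 2 to 3 are there at a start; the rules pass over those that are not, and their reading is None.
At some moment in a run one of jar0, jar1, jar2 may be knocked a few centimetres aside while the robot is not near it.
It also fails if it takes over 210 s, if anything falls off the work surface, if the arm or the gripper's body presses on something with over 40 N, if the wrist force passes 120 N, or if a joint passes its speed limit or range.

## Working session

There is one attempt and no reset: what is moved stays moved. The work goes in short steps, Python scripts to look and compute and a tool call to move; the robot and the scene stay as the last step left them, time stands still between calls to the robot, and variables do not carry over. Pictures are saved under pics/ and viewed, at most 14 in all, crops included, and the job is handed in when it is done.

Besides the shell and the picture viewer there is one more tool, called after ">>>" by a JSON object that holds its "name" and its "arguments". drive_tool: Moves the arm, as the interface text tells. Its arguments: {"type":"object","properties":{"delta_pos":{"type":"array","items":{"type":"array","items":{"type":"number","minimum":-1,"maximum":1}}},"twist":{"type":"array","items":{"type":"array","items":{"type":"number","minimum":-1,"maximum":1}}},"jaw":{"type":"array","items":{"type":"number"}}},"required":["delta_pos","twist","jaw"]}

```bash
mkdir -p pics
cat > h.py <<'E'
import numpy as np, cv2
from station import manip
def cam(n):
    p=manip.camera_params(n); return np.array(p["intrinsics"]),np.array(p["eye"]),np.array(p["rotation"]),p
def shot(n,name=None):
    im,d=manip.get_image(n)
    if name: cv2.imwrite(f"pics/{name}.png",im[:,:,::-1])
    return im,d
def pts(n,d):
    K,e,R,_=cam(n); v,u=np.mgrid[:d.shape[0],:d.shape[1]]
    c=np.stack([(u-K[0,2])/K[0,0]*d,-(v-K[1,2])/K[1,1]*d,-d],-1)
    P=c@R.T+e; P[d<=0]=np.nan; return P
def ray(n,u,v,z):
    K,e,R,_=cam(n); r=R@np.array([(u-K[0,2])/K[0,0],-(v-K[1,2])/K[1,1],-1]); return e+r*(z-e[2])/r[2]
def proj(n,P):
    K,e,R,_=cam(n); c=(np.asarray(P)-e)@R; return np.stack([K[0,0]*c[...,0]/-c[...,2]+K[0,2],-K[1,1]*c[...,1]/-c[...,2]+K[1,2]],-1)
E
python3 - <<'E'
from h import *
for n in("top","side"):
    im,d=shot(n,n+"0"); np.savez(f"{n}0.npz",im=im,d=d); print(n,manip.camera_params(n))
s=manip.state(); print(s)
E
```

```text
top {'intrinsics': array([[382.81982001,   0.        , 328.3509849 ],
       [  0.        , 382.81982001, 202.67566643],
       [  0.        ,   0.        ,   1.        ]]), 'eye': array([0.53427374, 0.06616705, 0.85987493]), 'rotation': array([[-0.01401602,  0.98917482, -0.14607099],
       [-0.99944895, -0.01825535, -0.02772237],
       [-0.03008885,  0.14560194,  0.9888856 ]])}
side {'intrinsics': array([[477.27524395,   0.        , 324.18437823],
       [  0.        , 477.27524395, 200.11398389],
       [  0.        ,   0.        ,   1.        ]]), 'eye': array([ 0.45763889, -0.88285306,  0.89172573]), 'rotation': array([[ 0.98369893,  0.1114371 , -0.14113183],
       [-0.17970808,  0.63730225, -0.74936696],
       [ 0.00643635,  0.76251401,  0.64693969]])}
{'time': 0.1, 'qpos': array([ 1.26031914,  0.6000507 , -0.00253811,  1.59998692,  0.00179887,
        0.94290818, -0.07981351]), 'dq': array([-3.03169819e-04, -2.12703455e-03,  5.85096129e-04, -3.48230856e-03,
       -8.69681532e-05,  4.94706193e-04, -1.73060493e-03]), 'effort': array([ 4.52454959e-03, -7.77987742e+01,  1.56993382e+00, -2.58626032e+01,
        1.26947442e-02,  5.48870943e-03,  4.10862231e-05]), 'eef_pos': array([ 0.16783341, -0.70486679,  0.20042187]), 'ee_rot': array([[ 9.72789069e-01,  2.31692117e-01, -4.36845017e-04],
       [ 2.31692493e-01, -9.72788237e-01,  1.27848050e-03],
       [-1.28743840e-04, -1.34490557e-03, -9.99999087e-01]]), 'ft_force': array([0.22195536, 0.42472344, 0.01326083]), 'ft_torque': array([-0.01098589, -0.00768837, -0.03987803]), 'gripper_force': 0.0, 'finger_gap': 0.08551610603251275}
```

View pics/top0.png

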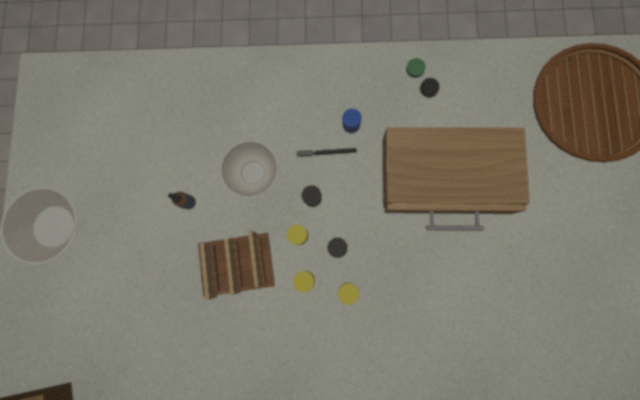

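View pics/side0.png

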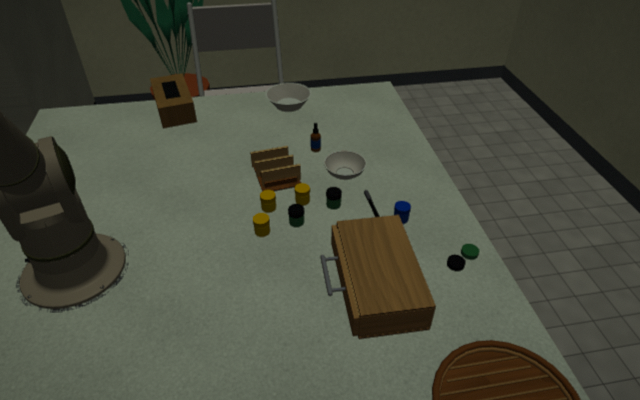

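Run:
```python
from h import *
f=np.load("top0.npz"); im,d=f["im"],f["d"]; P=pts("top",d)
hsv=cv2.cvtColor(im,cv2.COLOR_RGB2HSV)
print("table z",[P[v,u].round(4).tolist() for u,v in((150,100),(300,330),(500,300))])
for u,v in((312,196),(338,247),(430,87),(416,67),(352,117),(297,234),(304,281),(348,293),(183,200),(455,228)): print((u,v),hsv[v,u],P[v,u].round(3))
# jars: dark/height mask
Z=P[...,2]
h=((Z>0.035)&(Z<0.065)).astype(np.uint8)
n,l,st,c=cv2.connectedComponentsWithStats(h)
for i in range(1,n):
    if st[i,4]>40: print("z35-65",st[i],c[i].round(1),np.median(P[l==i],0).round(4))
# lids by ray: dark component
for (u,v) in((312,196),(338,247)):
    m=((hsv[...,2]<70)&(np.hypot(*(np.mgrid[:400,:640]-np.array([v,u])[:,None,None]))<16)&(Z>.04)).astype(np.uint8)
    ys,xs=np.nonzero(m); (cx,cy),r=cv2.minEnclosingCircle(np.c_[xs,ys].astype(np.float32)); print("jar",cx,cy,r,len(xs),ray("top",cx,cy,.05).round(4),np.median(P[ys,xs],0).round(4))
# cabinet roof
m=((Z>.078)&(Z<.094)&(np.arange(640)>370)).astype(np.uint8)
cs=max(cv2.findContours(m,0,1)[0],key=cv2.contourArea)
m2=np.zeros_like(m);cv2.drawContours(m2,[cs],-1,1,-1)
q=P[(m2&m)>0]; print("roof",len(q),q.mean(0),cv2.minAreaRect(q[:,:2].astype(np.float32)*1000))
# rack panels
m=((Z>.045)&(Z<.075)&(np.arange(640)<280)&(np.arange(640)>190)&(np.arange(400)[:,None]>225)).astype(np.uint8)
n,l,st,c=cv2.connectedComponentsWithStats(m)
for i in range(1,n):
    if st[i,4]>20:
        q=P[l==i]; print("panel",st[i],np.median(q,0).round(4),cv2.minAreaRect(q[:,:2].astype(np.float32)*1000))
m=((Z>.03)&(Z<.075)&(np.arange(640)>420)&(np.arange(640)<490)&(np.arange(400)[:,None]>216)&(np.arange(400)[:,None]<240)).astype(np.uint8)
q=P[m>0]; print("handle",len(q),np.median(q,0),cv2.minAreaRect(q[:,:2].astype(np.float32)*1000))
```

```text
table z [[0.9187, 0.5155, -0.001], [0.3832, 0.1557, 0.0004], [0.4419, -0.2778, -0.0]]
(312, 196) [ 6 24 53] [0.669 0.124 0.05 ]
(338, 247) [20 28 55] [0.559 0.07  0.048]
(430, 87) [36 27 48] [ 0.926 -0.15   0.015]
(416, 67) [59 81 94] [ 0.976 -0.12   0.014]
(352, 117) [112 137 121] [0.845 0.034 0.048]
(297, 234) [ 27 155 148] [0.588 0.156 0.05 ]
(304, 281) [ 28 152 146] [0.49  0.142 0.049]
(348, 293) [ 27 155 145] [0.465 0.051 0.05 ]
(183, 200) [ 15 111  76] [0.664 0.399 0.063]
(455, 228) [15 10 99] [ 0.594 -0.172  0.065]
z35-65 [342 108  20  21 328] [351.6 118.1] [0.842  0.0343 0.0493]
z35-65 [384 130 139 101 803] [442.4 210.9] [ 0.6229 -0.1568  0.0584]
z35-65 [220 140  58  58 614] [245.6 166. ] [0.7454 0.2786 0.0428]
z35-65 [302 185  20  21 330] [311.3 194.8] [0.6714 0.1258 0.0495]
z35-65 [   1  186   76   78 1690] [ 29.4 224.2] [0.6211 0.7591 0.046 ]
z35-65 [172 191  19  17 172] [182.8 199.7] [0.6636 0.4013 0.056 ]
z35-65 [287 224  21  21 341] [296.8 234.1] [0.5879 0.1565 0.0498]
z35-65 [248 231  13  57 355] [254.2 258.5] [0.5389 0.2456 0.0585]
z35-65 [327 237  21  21 336] [337.2 
[... 637 characters left out ...]
2822265625, -177.0334930419922), (287.47039794921875, 161.07684326171875), 88.64704132080078)
panel [248 231  12  57 294] [0.5379 0.2464 0.0591] ((537.9085083007812, 247.12876892089844), (116.58299255371094, 8.794886589050293), 7.9297356605529785)
panel [224 238  12  57 326] [0.523  0.2964 0.059 ] ((523.4628295898438, 297.6214294433594), (117.62968444824219, 9.370138168334961), 8.150602340698242)
panel [200 243  12  57 348] [0.5145 0.3475 0.0588] ((514.1865844726562, 348.8841247558594), (117.01275634765625, 9.415186882019043), 7.914535045623779)
handle 385 [ 0.59696294 -0.17532361  0.05968911] ((604.1072387695312, -172.76197814941406), (117.63367462158203, 27.252426147460938), 88.9892578125)
```

Run:
```python
from h import *
im=cv2.imread("pics/top0.png"); a=cv2.resize(im[210:310,190:360],None,fx=4.6,fy=4.6,interpolation=2)
cv2.imwrite("pics/crop1.png",a)
```

```text
(no output)
```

View pics/crop1.png

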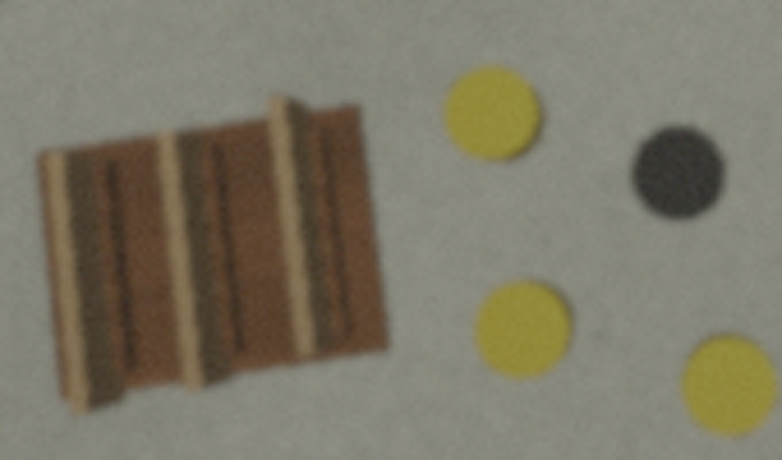

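Look-alikes: the black-topped jars at top pixels (312,196) and (338,247) have green glass in the side view and are 50 mm high, so they are the targets. The yellow jars at (297,234), (304,281) and (348,293), the blue one at (352,117), and the flat 15 mm discs at (430,87) and (416,67) are not. The crop shows three panels in the rack. The handle comes first.

```bash
cat >> h.py <<'E'
from scipy.spatial.transform import Rotation as Ro
def Rd(yaw):
    c,s=np.cos(np.radians(yaw)),np.sin(np.radians(yaw)); return np.array([[c,s,0],[s,-c,0],[0,0,-1.]])
def plan(*wps):
    s=manip.state(); R=np.array(s["ee_rot"]); p=np.array(s["eef_pos"])
    print("t",round(s["time"],1),"p",p.round(4),"yaw",round(float(np.degrees(np.arctan2(R[1,0],R[0,0]))),2),"q",np.round(s["qpos"],2),"gap",round(s["finger_gap"],4),"F",np.round(s["ft_force"],1))
    for *xyz,yaw in wps:
        d=R.T@(np.array(xyz)-p)/.2; w=Ro.from_matrix(R.T@Rd(yaw)).as_rotvec()/(np.pi/2)
        n=max(np.linalg.norm(d)*200/41.7,np.linalg.norm(w)*90/7.16)
        print(xyz,yaw,"d",d.round(4).tolist(),"w",w.round(4).tolist(),"rows>=",round(n,1))
E
python3 -c "
from h import *
plan((.38,-.44,.2,50),(.597,-.174,.17,88.65),(.597,-.174,.037,88.65))"
```

```text
t 0.1 p [ 0.1678 -0.7049  0.2004] yaw 13.4 q [ 1.26  0.6  -0.    1.6   0.    0.94 -0.08] gap 0.0855 F [0.2 0.4 0. ]
[0.38, -0.44, 0.2] 50 d [1.3388, -1.0425, 0.0033] w [-0.0009, -0.0002, -0.4067] rows>= 8.1
[0.597, -0.174, 0.17] 88.65 d [2.7025, -2.0847, 0.1546] w [-0.0008, -0.0005, -0.8361] rows>= 16.4
[0.597, -0.174, 0.037] 88.65 d [2.7025, -2.0838, 0.8196] w [-0.0008, -0.0005, -0.8361] rows>= 16.8
```

>>> {"name": "drive_tool", "arguments": {"delta_pos": [[1,-0.77,0],[1,-0.77,0],[1,-0.77,0],[1,-0.77,0],[1,-0.77,0],[1,-0.77,0],[1,-0.77,0]], "twist": [[0,0,0],[0,0,0],[0,0,0],[0,0,0],[0,0,0],[0,0,0],[0,0,0]], "jaw": [-0.5,0,0.3,0.3,0.3,0.3,0.3]}}

```text
time: 0.68
eef_pos: [0.3333, -0.5018, 0.201]
ee_rot: [[0.971, 0.241, 0.002], [0.241, -0.97, 0.004], [0.003, -0.003, -1.0]]
ft_force: [0.7, 0.5, 0.6]
finger_gap: 0.03
gripper_force: 0.0
```

>>> {"name": "drive_tool", "arguments": {"delta_pos": [[1,-0.77,0],[1,-0.77,0],[1,-0.77,0],[1,-0.77,0],[1,-0.77,0],[1,-0.77,0],[1,-0.77,0]], "twist": [[0,0,-0.4],[0,0,-0.4],[0,0,-0.4],[0,0,-0.4],[0,0,-0.4],[0,0,-0.4],[0,0,-0.4]], "jaw": [0.3,0.3,0.3,0.3,0.3,0.3,0.3]}}

```text
time: 1.27
eef_pos: [0.4914, -0.3053, 0.2013]
ee_rot: [[0.643, 0.766, 0.003], [0.766, -0.643, 0.003], [0.005, 0.0, -1.0]]
ft_force: [-0.3, -0.5, -0.1]
finger_gap: 0.0301
gripper_force: 0.0
```

```bash
python3 -c "
from h import *
plan((.597,-.174,.12,88.65),(.597,-.174,.037,88.65))"
```

```text
t 1.3 p [ 0.4914 -0.3053  0.2013] yaw 50.0 q [ 0.62  0.43 -0.22  1.93  0.12  0.79 -0.37] gap 0.0301 F [-0.3 -0.5 -0.1]
[0.597, -0.174, 0.12] 88.65 d [0.8405, -0.0176, 0.4104] w [0.0012, -0.0028, -0.4295] rows>= 5.4
[0.597, -0.174, 0.037] 88.65 d [0.8386, -0.0177, 0.8254] w [0.0012, -0.0028, -0.4295] rows>= 5.6
```

>>> {"name": "drive_tool", "arguments": {"delta_pos": [[0.84,-0.018,0.41],[0.84,-0.018,0.41],[0.84,-0.018,0.41],[0.84,-0.018,0.41],[0.84,-0.018,0.41],[0.84,-0.018,0.41],[0.84,-0.018,0.41],[0.84,-0.018,0.41],[0.84,-0.018,0.41]], "twist": [[0.001,-0.003,-0.43],[0.001,-0.003,-0.43],[0.001,-0.003,-0.43],[0.001,-0.003,-0.43],[0.001,-0.003,-0.43],[0.001,-0.003,-0.43],[0.001,-0.003,-0.43],[0.001,-0.003,-0.43],[0.001,-0.003,-0.43]], "jaw": [0.3,0.3,0.3,0.3,0.3,0.3,0.3,0.3,0.3]}}

```text
time: 2.02
eef_pos: [0.5918, -0.1844, 0.1193]
ee_rot: [[0.037, 0.999, -0.003], [0.999, -0.037, -0.004], [-0.005, -0.003, -1.0]]
ft_force: [-0.6, -0.4, 0.5]
finger_gap: 0.0298
gripper_force: 0.0
```

```bash
python3 -c "
from h import *
plan((.597,-.174,.037,88.65))
im,d=shot('wrist','w1'); print(manip.camera_params('wrist')); print(proj('wrist',[.597,-.174,.056]),proj('wrist',[.632,-.174,.076]))"
```

```text
t 2.0 p [ 0.5918 -0.1844  0.1193] yaw 87.88 q [ 0.45  0.59 -0.36  1.9   0.31  0.7  -0.13] gap 0.0298 F [-0.6 -0.4  0.5]
[0.597, -0.174, 0.037] 88.65 d [0.0549, 0.0254, 0.4112] w [-0.0021, 0.0029, -0.0086] rows>= 2.0
{'intrinsics': array([[328.54935137,   0.        , 320.95122881],
       [  0.        , 328.54935137, 197.10822106],
       [  0.        ,   0.        ,   1.        ]]), 'eye': array([ 0.59512656, -0.10397283,  0.29079932]), 'rotation': array([[ 0.99932004,  0.03399505,  0.01427564],
       [-0.03677731,  0.9465979 ,  0.3203121 ],
       [-0.00262427, -0.32061932,  0.9472045 ]])}
[327.74716914 184.95261681] [379.24763933 191.51766067]
```

View pics/w1.png

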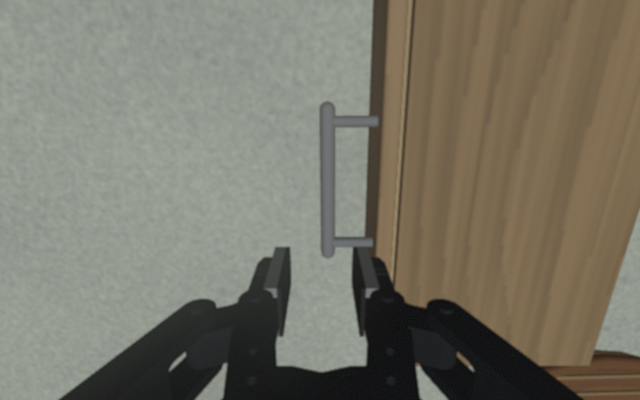

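The handle bar appears at (328,180), where the projection put it. The drawer is nearly shut. Descending to grip the bar.

>>> {"name": "drive_tool", "arguments": {"delta_pos": [[0.055,0.025,0],[0.055,0.025,0],[0.055,0.025,0.2],[0.055,0.025,0.41],[0.055,0.025,0.41],[0.055,0.025,0.41],[0.055,0.025,0.41]], "twist": [[-0.002,0.003,-0.009],[-0.002,0.003,-0.009],[-0.002,0.003,-0.009],[-0.002,0.003,-0.009],[-0.002,0.003,-0.009],[-0.002,0.003,-0.009],[-0.002,0.003,-0.009]], "jaw": [0.3,0.3,0.3,0.3,0.3,0.3,0.3]}}

```text
time: 2.65
eef_pos: [0.5982, -0.1723, 0.0386]
ee_rot: [[0.019, 1.0, 0.001], [1.0, -0.019, 0.001], [0.001, 0.001, -1.0]]
ft_force: [0.3, 0.7, 0.8]
finger_gap: 0.03
gripper_force: 0.0
```

```bash
python3 -c "
from h import *
plan((.597,-.174,.037,88.65),(.463,-.171,.037,88.65))"
```

```text
t 2.6 p [ 0.5982 -0.1723  0.0386] yaw 88.92 q [ 0.39  0.7  -0.31  1.95  0.38  0.55 -0.19] gap 0.03 F [0.3 0.7 0.8]
[0.597, -0.174, 0.037] 88.65 d [-0.0084, -0.006, 0.0078] w [0.0007, -0.0005, 0.003] rows>= 0.1
[0.463, -0.171, 0.037] 88.65 d [-0.0061, -0.6762, 0.0071] w [0.0007, -0.0005, 0.003] rows>= 3.2
```

>>> {"name": "drive_tool", "arguments": {"delta_pos": [[0,0,0.007],[0,0,0.007],[0,0,0.007],[0,0,0.007],[0,-0.1,0.007],[0,-0.25,0.007],[0,-0.4,0.007],[0,-0.55,0.007],[0,-0.64,0.007],[0,-0.67,0.007],[0,-0.67,0.007],[0,-0.67,0.007]], "twist": [[0,0,0],[0,0,0],[0,0,0],[0,0,0],[0,0,0],[0,0,0],[0,0,0],[0,0,0],[0,0,0],[0,0,0],[0,0,0],[0,0,0]], "jaw": [1,1,1,1,1,1,1,1,1,1,1,1]}}

```text
time: 3.65
eef_pos: [0.465, -0.1701, 0.0361]
ee_rot: [[0.019, 1.0, 0.002], [1.0, -0.019, 0.001], [0.001, 0.002, -1.0]]
ft_force: [0.6, 0.6, -0.4]
finger_gap: 0.0005
gripper_force: 0.0
```

```bash
python3 -c "
from h import *
plan((.463,-.171,.037,88.65))"
```

```text
t 3.6 p [ 0.465  -0.1701  0.0361] yaw 88.91 q [ 0.41  0.61 -0.25  2.24  0.44  0.33 -0.23] gap 0.0005 F [ 0.6  0.6 -0.4]
[0.463, -0.171, 0.037] 88.65 d [-0.0044, -0.01, -0.0043] w [0.0013, -0.0004, 0.0029] rows>= 0.1
```

```bash
python3 -c "
from h import *
im,d=shot('side'); cv2.imwrite('pics/s1.png',cv2.resize(im[180:360,250:490,::-1],None,fx=3.2,fy=3.2))"
```

```text
(no output)
```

View pics/s1.png

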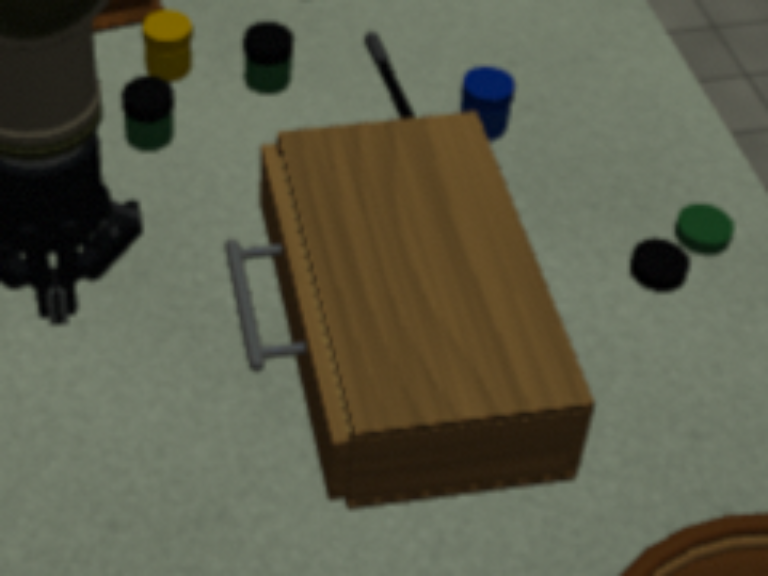

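Run:
```python
from h import *
im,d=shot('top'); P=pts('top',d); Z=P[...,2]
cv2.imwrite('pics/t1.png',cv2.resize(im[120:320,360:560,::-1],None,fx=3,fy=3))
S=np.load('side0.npz'); im2,d2=shot('side'); 
for nm,dd in(("old",S['d']),("new",d2)):
    Q=pts('side',dd); m=(Q[...,2]>.04)&(Q[...,2]<.07)&(Q[...,0]>.575)&(Q[...,0]<.615)&(abs(Q[...,1]+.174)<.055)
    q=Q[m]; print(nm,len(q),np.median(q,0), np.percentile(q[:,2],[2,98]),np.percentile(q[:,0],[2,98]),np.percentile(q[:,1],[2,98]))
m=(Z>.04)&(Z<.075)&(P[...,0]>.575)&(P[...,0]<.612)&(abs(P[...,1]+.174)<.055); q=P[m]; print("top",len(q),np.median(q,0),np.percentile(q[:,0],[2,98]))
```

```text
old 217 [ 0.59730069 -0.1802536   0.05921239] [0.05451068 0.06355468] [0.59107755 0.61284651] [-0.22694546 -0.12373943]
new 218 [ 0.59738056 -0.17935239  0.05949629] [0.05393678 0.06340585] [0.59120388 0.61421151] [-0.22519971 -0.12247934]
top 338 [ 0.59649952 -0.17757311  0.05990275] [0.58991261 0.61001554]
```

View pics/t1.png

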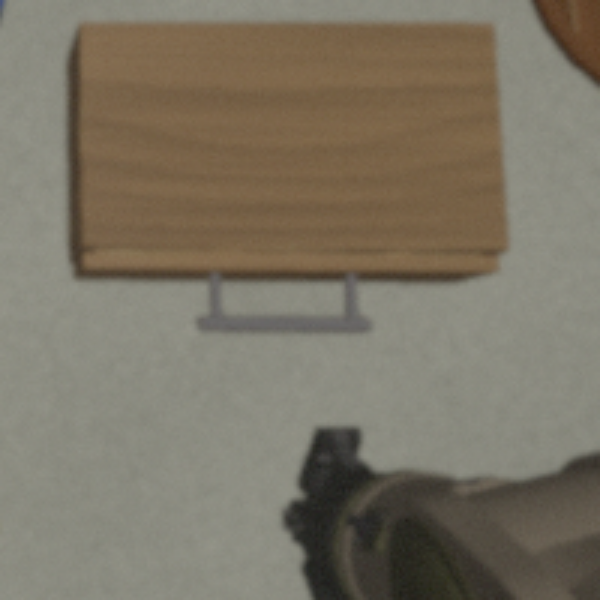

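The drawer has not moved: the handle is still at x≈0.597 and the gripper closed on nothing. I'll go back and grip in separate, checked steps.

```bash
python3 -c "
from h import *
plan((.463,-.171,.12,88.65),(.597,-.174,.12,88.65),(.597,-.174,.033,88.65))"
```

```text
t 3.8 p [ 0.4652 -0.17    0.0358] yaw 88.93 q [ 0.41  0.61 -0.25  2.24  0.44  0.33 -0.23] gap 0.0002 F [ 0.6  0.5 -0.1]
[0.463, -0.171, 0.12] 88.65 d [-0.005, -0.0102, -0.4213] w [0.0011, -0.0006, 0.0031] rows>= 2.0
[0.597, -0.174, 0.12] 88.65 d [-0.0075, 0.66, -0.4201] w [0.0011, -0.0006, 0.0031] rows>= 3.8
[0.597, -0.174, 0.033] 88.65 d [-0.0079, 0.6592, 0.0149] w [0.0011, -0.0006, 0.0031] rows>= 3.2
```

>>> {"name": "drive_tool", "arguments": {"delta_pos": [[0,0,-0.2],[0,0,-0.42],[0,0.1,-0.42],[-0.007,0.3,-0.42],[-0.007,0.5,-0.42],[-0.007,0.66,-0.42],[-0.007,0.66,-0.42],[-0.007,0.66,-0.42],[-0.007,0.66,-0.3],[-0.007,0.66,-0.1],[-0.007,0.66,0.015],[-0.007,0.66,0.015]], "twist": [[0.001,0,0.003],[0.001,0,0.003],[0.001,0,0.003],[0.001,0,0.003],[0.001,0,0.003],[0.001,0,0.003],[0.001,0,0.003],[0.001,0,0.003],[0.001,0,0.003],[0.001,0,0.003],[0.001,0,0.003],[0.001,0,0.003]], "jaw": [0.3,0.3,0.3,0.3,0.3,0.3,0.3,0.3,0.3,0.3,0.3,0.3]}}

```text
time: 4.8
eef_pos: [0.5916, -0.1734, 0.0283]
ee_rot: [[0.023, 1.0, -0.009], [1.0, -0.023, 0.002], [0.002, -0.009, -1.0]]
ft_force: [-1.3, 0.4, -0.4]
finger_gap: 0.03
gripper_force: 0.0
```

>>> {"name": "drive_tool", "arguments": {"delta_pos": [[0,0,0],[0,0,0]], "twist": [[0,0,0],[0,0,0]], "jaw": [0.3,0.3]}}

```text
time: 4.97
eef_pos: [0.5958, -0.1739, 0.0339]
ee_rot: [[0.024, 1.0, -0.001], [1.0, -0.024, 0.001], [0.001, -0.001, -1.0]]
ft_force: [0.4, -0.0, 0.3]
finger_gap: 0.0301
gripper_force: 0.0
```

>>> {"name": "drive_tool", "arguments": {"delta_pos": [[0,0,0],[0,0,0],[0,0,0],[0,0,0]], "twist": [[0,0,0],[0,0,0],[0,0,0],[0,0,0]], "jaw": [1,1,1,1]}}

```text
time: 5.3
eef_pos: [0.5958, -0.1742, 0.0337]
ee_rot: [[0.024, 1.0, -0.0], [1.0, -0.024, 0.001], [0.001, -0.0, -1.0]]
ft_force: [0.1, -0.3, 0.1]
finger_gap: -0.0001
gripper_force: 0.0
```

```bash
python3 -c "
from h import *
a,_=shot('side'); b,_=shot('wrist'); a=cv2.resize(a[200:320,250:410],None,fx=2.5,fy=2.5); b=cv2.resize(b,(400,250))
c=np.zeros((560,400,3),np.uint8); c[:300]=a; c[310:560]=b; cv2.imwrite('pics/s2.png',c[:,:,::-1]); plan((.597,-.174,.033,88.65)); print(proj('side',manip.state()['eef_pos'])) "
```

```text
t 5.4 p [ 0.5956 -0.1741  0.0332] yaw 88.63 q [ 0.4   0.71 -0.31  1.95  0.4   0.54 -0.21] gap -0.0003 F [0.4 0.4 0.5]
[0.597, -0.174, 0.033] 88.65 d [0.0006, 0.007, 0.0011] w [-0.0005, -0.0004, -0.0002] rows>= 0.0
[325.3956376  281.04814403]
```

View pics/s2.png

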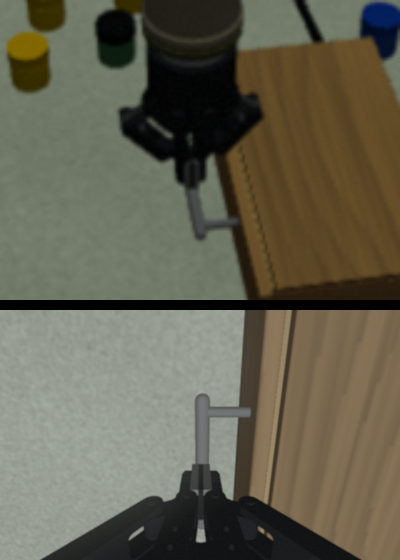

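Run:
```python
from h import *
s=manip.state(); p=s['eef_pos']; R=s['ee_rot']
for k in(0,.01,.02,.03): print(k,'wrist',proj('wrist',p-R[:,2]*k).round(1),'side',proj('side',p-R[:,2]*k).round(1))
im,d=shot('wrist'); P=pts('wrist',d)
for v in range(225,275,5): print(v,P[v,320].round(4),im[v,320], ((P[v,320]-p)@R).round(4))
im,d=shot('side'); P=pts('side',d)
for v in range(260,290,2): print(v,[P[v,u].round(3).tolist() for u in(322,326,329)],im[v,326])
```

```text
0 wrist [321.2 234.4] side [325.4 281. ]
0.01 wrist [321.3 242.2] side [325.4 278.2]
0.02 wrist [321.3 250.9] side [325.5 275.4]
0.03 wrist [321.3 260.6] side [325.5 272.5]
225 [ 0.5953 -0.1564  0.0604] [113 116 115] [ 0.0177 -0.0007 -0.0272]
230 [ 0.5953 -0.1591  0.0602] [112 115 114] [ 0.015  -0.0007 -0.027 ]
235 [ 0.5952 -0.1619  0.0597] [112 115 114] [ 0.0121 -0.0007 -0.0265]
240 [ 0.5951 -0.1646  0.0598] [110 112 113] [ 0.0095 -0.0007 -0.0266]
245 [ 0.5951 -0.1674  0.0596] [102 103 103] [ 0.0067 -0.0007 -0.0264]
250 [ 0.5952 -0.1645  0.0704] [41 43 40] [ 0.0096 -0.0007 -0.0371]
255 [ 0.5952 -0.1651  0.0739] [41 42 40] [ 0.009  -0.0007 -0.0407]
260 [ 0.5952 -0.1651  0.0784] [38 40 38] [ 0.009  -0.0007 -0.0452]
265 [ 0.5952 -0.1652  0.0825] [39 41 38] [ 0.0089 -0.0006 -0.0493]
270 [ 0.5952 -0.1641  0.0883] [36 36 35] [ 0.01   -0.0006 -0.0551]
260 [[0.585, -0.188, 0.122], [0.597, -0.17, 0.1], [0.601, -0.187, 0.117]] [7 9 8]
262 [[0.585, -0.185, 0.112], [0.596, -0.177, 0.102], [0.601, -0.187, 0.111]] [11  9 10]
264 [[0.585, -0.189, 0.11], [0.595, -0.181, 0.099], [0.6, -0.188, 0.106]
[... 358 characters left out ...]
2 12]
274 [[0.597, -0.124, 0.001], [0.594, -0.186, 0.072], [0.601, -0.186, 0.07]] [14 13 13]
276 [[0.596, -0.13, 0.0], [0.595, -0.181, 0.059], [0.612, -0.132, -0.0]] [65 66 65]
278 [[0.594, -0.136, 0.001], [0.594, -0.188, 0.061], [0.601, -0.187, 0.058]] [69 70 68]
280 [[0.594, -0.141, -0.001], [0.594, -0.191, 0.057], [0.6, -0.195, 0.06]] [65 66 64]
282 [[0.592, -0.149, 0.001], [0.593, -0.196, 0.057], [0.599, -0.2, 0.06]] [60 60 58]
284 [[0.591, -0.155, 0.001], [0.591, -0.203, 0.058], [0.598, -0.205, 0.059]] [58 60 56]
286 [[0.591, -0.157, -0.004], [0.591, -0.206, 0.055], [0.597, -0.212, 0.061]] [65 70 63]
288 [[0.589, -0.165, -0.001], [0.599, -0.168, -0.0], [0.595, -0.218, 0.061]] [81 87 76]
```

The fingertips end at z≈0.069 in both cameras while the reported TCP is 0.033. The real tips are therefore about 36 mm above the reported TCP and closed just over the bar. I'll open, go 27 mm lower, and watch the force.

>>> {"name": "drive_tool", "arguments": {"delta_pos": [[0,0.007,0],[0,0.007,0],[0,0.007,0],[0,0.007,0.03],[0,0.007,0.06],[0,0.007,0.09],[0,0.007,0.11],[0,0.007,0.13],[0,0.007,0.13]], "twist": [[0,0,0],[0,0,0],[0,0,0],[0,0,0],[0,0,0],[0,0,0],[0,0,0],[0,0,0],[0,0,0]], "jaw": [0.3,0.3,0.3,0.3,0.3,0.3,0.3,0.3,0.3]}}

```text
time: 6.25
eef_pos: [0.5962, -0.1737, 0.0056]
ee_rot: [[0.024, 1.0, -0.003], [1.0, -0.024, 0.001], [0.001, -0.003, -1.0]]
ft_force: [-0.5, -0.4, -0.8]
finger_gap: 0.03
gripper_force: 0.0
```

>>> {"name": "drive_tool", "arguments": {"delta_pos": [[0,0,0],[0,0,0],[0,0,0],[0,0,0]], "twist": [[0,0,0],[0,0,0],[0,0,0],[0,0,0]], "jaw": [1,1,1,1]}}

```text
time: 6.58
eef_pos: [0.5968, -0.1739, 0.0068]
ee_rot: [[0.024, 1.0, -0.001], [1.0, -0.024, 0.001], [0.001, -0.001, -1.0]]
ft_force: [0.6, 0.1, -3.0]
finger_gap: 0.009
gripper_force: 58.4
```

>>> {"name": "drive_tool", "arguments": {"delta_pos": [[0,-0.04,0],[0,-0.1,0],[0,-0.18,0],[0,-0.26,0],[0,-0.34,0],[0,-0.42,0],[0,-0.5,0],[0,-0.58,0],[0,-0.63,0],[0,-0.66,0],[0,-0.67,0],[0,-0.67,0]], "twist": [[0,0,0],[0,0,0],[0,0,0],[0,0,0],[0,0,0],[0,0,0],[0,0,0],[0,0,0],[0,0,0],[0,0,0],[0,0,0],[0,0,0]], "jaw": [1,1,1,1,1,1,1,1,1,1,1,1]}}

```text
time: 7.58
eef_pos: [0.4628, -0.1702, 0.0068]
ee_rot: [[0.023, 1.0, -0.002], [1.0, -0.023, 0.001], [0.001, -0.002, -1.0]]
ft_force: [1.0, 4.7, -8.3]
finger_gap: 0.0088
gripper_force: 59.5
```

```bash
python3 -c "
from h import *
im,d=shot('top'); P=pts('top',d); Z=P[...,2]
m=(Z>.04)&(Z<.075)&(P[...,0]>.45)&(P[...,0]<.475)&(abs(P[...,1]+.172)<.053); print(m.sum(),np.nanmedian(P[m],0))
plan((.463,-.171,.006,88.65))"
```

```text
164 [ 0.46352243 -0.14700323  0.06041086]
t 7.6 p [ 0.4628 -0.1702  0.0068] yaw 88.67 q [ 0.38  0.66 -0.2   2.26  0.49  0.26 -0.28] gap 0.0089 F [-0.4  4.8 -7.5]
[0.463, -0.171, 0.006] 88.65 d [-0.0038, 0.0012, 0.0038] w [-0.0013, -0.0008, 0.0002] rows>= 0.0
```

>>> {"name": "drive_tool", "arguments": {"delta_pos": [[0,0,0],[0,0,0],[0,0,0],[0,0,-0.2],[0,0,-0.4],[0,0,-0.6],[0,0,-0.8],[0,0,-0.8],[0,0,-0.8]], "twist": [[0,0,0],[0,0,0],[0,0,0],[0,0,0],[0,0,0],[0,0,0],[0,0,0],[0,0,0],[0,0,0]], "jaw": [0.3,0.3,0.3,0.3,0.3,0.3,0.3,0.3,0.3]}}

```text
time: 8.38
eef_pos: [0.4643, -0.172, 0.1695]
ee_rot: [[0.025, 1.0, 0.004], [1.0, -0.025, -0.002], [-0.002, 0.004, -1.0]]
ft_force: [-0.6, -0.9, -0.8]
finger_gap: 0.03
gripper_force: 0.0
```

```bash
python3 -c "
from h import *
plan((.52,.0,.16,50),(.538,.247,.16,7.9))"
```

```text
t 8.4 p [ 0.4643 -0.172   0.1695] yaw 88.55 q [ 0.58  0.4  -0.46  2.13  0.29  0.66 -0.09] gap 0.03 F [-0.6 -0.9 -0.8]
[0.52, 0.0, 0.16] 50 d [0.8671, 0.2564, 0.0471] w [0.0026, 0.0002, 0.4283] rows>= 5.4
[0.538, 0.247, 0.16] 7.9 d [2.104, 0.3151, 0.0454] w [0.0026, -0.0008, 0.8961] rows>= 11.3
```

>>> {"name": "drive_tool", "arguments": {"delta_pos": [[0.87,0.26,0],[0.87,0.26,0],[0.87,0.26,0],[0.87,0.26,0],[0.87,0.26,0],[0.87,0.26,0],[0.87,0.26,0]], "twist": [[0,0,0.43],[0,0,0.43],[0,0,0.43],[0,0,0.43],[0,0,0.43],[0,0,0.43],[0,0,0.43]], "jaw": [0.3,0.3,0.3,0.3,0.3,0.3,0.3]}}

```text
time: 8.97
eef_pos: [0.5187, 0.0033, 0.1657]
ee_rot: [[0.643, 0.766, -0.004], [0.766, -0.643, 0.0], [-0.002, -0.003, -1.0]]
ft_force: [-0.1, 0.3, -1.1]
finger_gap: 0.0295
gripper_force: 0.0
```

```bash
python3 -c "
from h import *
plan((.538,.247,.13,7.9),(.538,.19,.13,7.9))"
```

```text
t 9.0 p [0.5187 0.0033 0.1657] yaw 49.98 q [ 0.08  0.42 -0.27  2.09  0.17  0.66 -1.  ] gap 0.0295 F [-0.1  0.3 -1.1]
[0.538, 0.247, 0.13] 7.9 d [0.9954, -0.7092, 0.1788] w [-0.0013, 0.0019, 0.4675] rows>= 5.9
[0.538, 0.19, 0.13] 7.9 d [0.7771, -0.5259, 0.1787] w [-0.0013, 0.0019, 0.4675] rows>= 5.9
```

>>> {"name": "drive_tool", "arguments": {"delta_pos": [[0.99,-0.71,0.17],[0.99,-0.71,0.17],[0.99,-0.71,0.17],[0.99,-0.71,0.17],[0.99,-0.71,0.17],[0.99,-0.71,0.17],[0.99,-0.71,0.17],[0.99,-0.71,0.17],[0.99,-0.71,0.17],[0.99,-0.71,0.17]], "twist": [[0,0,0.467],[0,0,0.467],[0,0,0.467],[0,0,0.467],[0,0,0.467],[0,0,0.467],[0,0,0.467],[0,0,0.467],[0,0,0.467],[0,0,0.467]], "jaw": [0.2,0.2,0.2,0.2,0.2,0.2,0.2,0.2,0.2,0.2]}}

```text
time: 9.8
eef_pos: [0.538, 0.2421, 0.1328]
ee_rot: [[0.991, 0.137, -0.002], [0.137, -0.991, -0.001], [-0.002, 0.0, -1.0]]
ft_force: [0.7, -0.5, 0.2]
finger_gap: 0.0341
gripper_force: 0.0
```

```bash
cat > wp.py <<'E'
from h import *
plan((.538,.247,-.006,7.9))
im,d=shot('wrist','wp'); P=pts('wrist',d); Z=P[...,2]
m=((Z>.05)&(Z<.068)&(np.arange(400)[:,None]<330)).astype(np.uint8); n,l,st,c=cv2.connectedComponentsWithStats(m)
for i in range(1,n):
    if st[i,4]>150: q=P[l==i]; r=cv2.minAreaRect(q[:,:2].astype(np.float32)*1000); print("wristpanel",st[i],np.median(q[:,2]).round(4),np.round(r[0],1),np.round(r[1],1),round(r[2],2))
E
python3 wp.py
python3 - <<'E'
from h import *
im,d=shot('top'); P=pts('top',d); Z=P[...,2]; np.savez('t2.npz',im=im,d=d)
cv2.imwrite('pics/t2.png',cv2.resize(im[110:310,360:560,::-1],None,fx=3,fy=3))
C=np.array([.724,-.177]);a=np.radians(-1.35);A=np.array([[np.cos(a),-np.sin(a)],[np.sin(a),np.cos(a)]])
L=(P[...,:2]-C)@A
# rows through ribs: points between z .03 and .075 in drawer
m=(Z>.066)&(Z<.082)&(L[...,0]<-.085); q=L[m]; print("rim",np.percentile(q,[1,99],axis=0))
for x0,x1 in((-.235,-.205),(-.10,-.085)): 
    for w in(-.13,.13):
        mm=(Z>.06)&(Z<.08)&(L[...,0]>-.22)&(L[...,0]<-.1)&(abs(L[...,1]-w)<.02); q=L[mm]; print("sidewall",w,len(q),np.median(q[:,1]),np.percentile(q[:,1],[2,98]),"slope",np.polyfit(q[:,0],q[:,1],1))
mm=(Z>.068)&(Z<.082)&(L[...,0]<-.2)&(L[...,0]>-.245)&(abs(L[...,1])<.12); q=L[mm]; print("front",np.percentile(q[:,0],[2,98]),np.polyfit(q[:,1],q[:,0],1))
E
```

```text
t 9.8 p [0.538  0.2421 0.1328] yaw 7.85 q [-0.49  0.52 -0.04  1.97  0.03  0.65 -1.99] gap 0.0341 F [ 0.7 -0.5  0.2]
[0.538, 0.247, -0.006] 7.9 d [0.0052, -0.0244, 0.6939] w [0.0003, 0.0015, -0.0005] rows>= 3.3
wristpanel [ 308  116   11  144 1506] 0.0593 [539.9 247.2] [117.3   7.9] 7.64
wristpanel [ 237  126   22  142 1687] 0.0591 [525.3 297.5] [117.    8.5] 7.64
wristpanel [ 168  129   32  142 2033] 0.0589 [515.4 348.4] [118.2   9. ] 7.66
wristpanel [621 255  19  28 323] 0.0571 [511.6 -34.1] [ 8.7 20.1] 56.13
rim [[-0.47252567 -0.13377376]
 [-0.09068152  0.85561801]]
sidewall -0.13 361 -0.12599217042353156 [-0.13371908 -0.11329503] slope [-0.02819816 -0.13081907]
sidewall 0.13 257 0.1299132761859599 [0.11204104 0.13846334] slope [0.05013772 0.13717332]
sidewall -0.13 361 -0.12599217042353156 [-0.13371908 -0.11329503] slope [-0.02819816 -0.13081907]
sidewall 0.13 257 0.1299132761859599 [0.11204104 0.13846334] slope [0.05013772 0.13717332]
front [-0.2263173  -0.20935141] [ 0.00169026 -0.2179898 ]
```

View pics/t2.png

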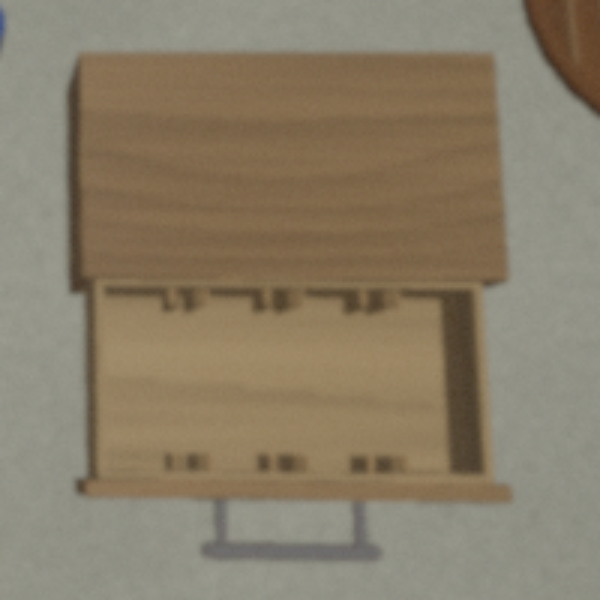

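```bash
python3 -c "
from h import *
plan((.539,.2472,.06,7.8),(.539,.2472,-.004,7.8))"
```

```text
t 9.9 p [0.5382 0.2424 0.1332] yaw 7.79 q [-0.49  0.52 -0.04  1.97  0.03  0.65 -1.99] gap 0.0341 F [-0.4 -0.5 -0.3]
[0.539, 0.2472, 0.06] 7.8 d [0.0076, -0.0232, 0.366] w [-0.0002, 0.001, -0.0001] rows>= 1.8
[0.539, 0.2472, -0.004] 7.8 d [0.0081, -0.0231, 0.686] w [-0.0002, 0.001, -0.0001] rows>= 3.3
```

>>> {"name": "drive_tool", "arguments": {"delta_pos": [[0.008,-0.023,0.1],[0.008,-0.023,0.25],[0.008,-0.023,0.37],[0.008,-0.023,0.45],[0.008,-0.023,0.55],[0.008,-0.023,0.63],[0.008,-0.023,0.686],[0.008,-0.023,0.686],[0.008,-0.023,0.686]], "twist": [[0,0,0],[0,0,0],[0,0,0],[0,0,0],[0,0,0],[0,0,0],[0,0,0],[0,0,0],[0,0,0]], "jaw": [0.3,0.3,0.3,0.3,0.3,0.3,0.3,0.3,0.3]}}

```text
time: 10.65
eef_pos: [0.5387, 0.2488, -0.0041]
ee_rot: [[0.991, 0.137, -0.002], [0.137, -0.991, 0.0], [-0.002, -0.001, -1.0]]
ft_force: [-0.3, -0.1, -0.0]
finger_gap: 0.0301
gripper_force: 0.0
```

>>> {"name": "drive_tool", "arguments": {"delta_pos": [[0,0,0],[0,0,0],[0,0,0],[0,0,0],[0,0,0]], "twist": [[0,0,0],[0,0,0],[0,0,0],[0,0,0],[0,0,0]], "jaw": [1,1,1,1,1]}}

```text
time: 11.07
eef_pos: [0.5393, 0.2496, -0.0029]
ee_rot: [[0.991, 0.137, 0.0], [0.137, -0.991, 0.001], [0.0, -0.001, -1.0]]
ft_force: [0.9, -2.4, 6.8]
finger_gap: 0.0073
gripper_force: 59.3
```

```bash
python3 -c "
from h import *
plan((.539,.2472,.12,7.8),(.56,0.05,.13,3))
im,d=shot('side'); cv2.imwrite('pics/s3.png',cv2.resize(im[130:230,230:350,::-1],None,fx=4,fy=4))"
```

```text
t 11.1 p [ 0.5393  0.2496 -0.0029] yaw 7.88 q [-0.51  0.73 -0.03  2.04  0.05  0.37 -2.01] gap 0.0073 F [ 0.9 -2.4  6.8]
[0.539, 0.2472, 0.12] 7.8 d [-0.0031, 0.0107, -0.6146] w [-0.0008, -0.0002, 0.0009] rows>= 2.9
[0.56, 0.05, 0.13] 3 d [-0.0343, 1.0017, -0.6659] w [-0.0008, -0.0002, 0.0542] rows>= 5.8
```

View pics/s3.png

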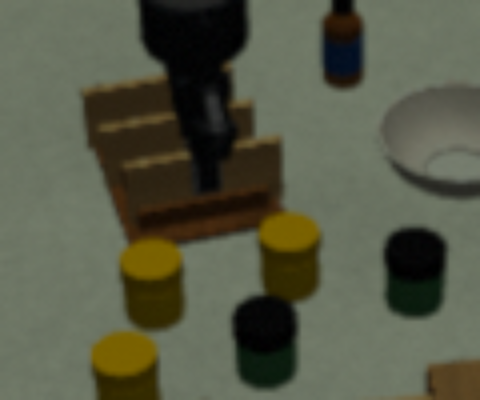

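>>> {"name": "drive_tool", "arguments": {"delta_pos": [[0,0,-0.1],[0,0,-0.3],[0,0,-0.5],[0,0,-0.62],[0,0.1,-0.62],[0,0.25,-0.62],[0,0.45,-0.62],[0,0.65,-0.62],[0,0.85,-0.62],[0,1,-0.62],[0,1,-0.62]], "twist": [[0,0,0],[0,0,0],[0,0,0],[0,0,0],[0,0,0.02],[0,0,0.04],[0,0,0.05],[0,0,0.05],[0,0,0.05],[0,0,0.05],[0,0,0.05]], "jaw": [1,1,1,1,1,1,1,1,1,1,1]}}

```text
time: 12.03
eef_pos: [0.5668, 0.0435, 0.1202]
ee_rot: [[0.999, 0.051, -0.001], [0.051, -0.999, -0.003], [-0.001, 0.002, -1.0]]
ft_force: [-0.6, -0.4, -1.0]
finger_gap: 0.0075
gripper_force: 58.6
```

```bash
python3 -c "
from h import *
plan((.56,-.14,.12,-1.35),(.5714,-.2394,.12,-1.35))"
```

```text
t 12.0 p [0.5668 0.0435 0.1202] yaw 2.91 q [-0.15  0.52 -0.04  2.03  0.04  0.59 -1.74] gap 0.0075 F [-0.6 -0.4 -1. ]
[0.56, -0.14, 0.12] -1.35 d [-0.0805, 0.9147, 0.0035] w [0.0016, 0.0005, 0.0474] rows>= 4.4
[0.5714, -0.2394, 0.12] -1.35 d [-0.0488, 1.414, 0.0047] w [0.0016, 0.0005, 0.0474] rows>= 6.8
```

>>> {"name": "drive_tool", "arguments": {"delta_pos": [[0,0.15,0],[0,0.35,0],[-0.02,0.55,0],[-0.03,0.75,0],[-0.03,0.9,0],[-0.03,1,0],[-0.03,1,0]], "twist": [[0,0,0.02],[0,0,0.04],[0,0,0.047],[0,0,0.047],[0,0,0.047],[0,0,0.047],[0,0,0.047]], "jaw": [1,1,1,1,1,1,1]}}

```text
time: 12.62
eef_pos: [0.5719, -0.1542, 0.1199]
ee_rot: [[1.0, -0.021, -0.001], [-0.021, -1.0, -0.002], [-0.001, 0.002, -1.0]]
ft_force: [-0.5, 0.3, -1.0]
finger_gap: 0.007
gripper_force: 58.7
```

```bash
python3 -c "
from h import *
plan((.5714,-.2394,.085,-1.35))"
```

```text
t 12.6 p [ 0.5719 -0.1542  0.1199] yaw -1.19 q [ 0.19  0.54 -0.04  1.98  0.04  0.62 -1.46] gap 0.007 F [-0.5  0.3 -1. ]
[0.5714, -0.2394, 0.085] -1.35 d [0.0065, 0.4256, 0.1754] w [0.0011, 0.0004, 0.0017] rows>= 2.2
```

>>> {"name": "drive_tool", "arguments": {"delta_pos": [[0,0.1,0],[0.006,0.25,0],[0.006,0.38,0.06],[0.006,0.425,0.12],[0.006,0.425,0.17],[0.006,0.425,0.17],[0.006,0.425,0.17]], "twist": [[0,0,0.002],[0,0,0.002],[0,0,0.002],[0,0,0.002],[0,0,0.002],[0,0,0.002],[0,0,0.002]], "jaw": [1,1,1,1,1,1,1]}}

```text
time: 13.2
eef_pos: [0.5719, -0.231, 0.0848]
ee_rot: [[1.0, -0.015, -0.003], [-0.015, -1.0, 0.003], [-0.003, -0.003, -1.0]]
ft_force: [1.1, -0.2, -0.8]
finger_gap: 0.0071
gripper_force: 58.6
```

Run:
```python
from h import *
plan((.5714,-.2394,.085,-1.35),(.5714,-.2394,.0075,-1.35))
im,d=shot('wrist','w2'); P=pts('wrist',d); s=manip.state()
C=np.array([.724,-.177]);a=np.radians(-1.35);A=np.array([[np.cos(a),-np.sin(a)],[np.sin(a),np.cos(a)]])
L=(P[...,:2]-C)@A; Z=P[...,2]
m=(Z>.135)&(Z<.155)&(L[...,0]>-.23)&(L[...,0]<-.07); q=L[m]
if len(q)>20: print("held",len(q),np.median(Z[m]),cv2.minAreaRect(q.astype(np.float32)*1000))
rows=[[(-.151+sx*x,y+k*5.25e-3,.052) for k in(-1,1)] for y in(-.066,0,.066) for sx,x in((-1,.051),(1,.051))]
for r in rows:
    W=[np.r_[C+A@np.array(p[:2]),p[2]] for p in r]; print(np.round(r[0],3),proj('wrist',np.array(W)).round(0).tolist())
m=(Z>.066)&(Z<.08)&(L[...,0]<-.2); q=L[m]; print("front",len(q),np.percentile(q,[2,98],axis=0).round(4).tolist())
```

```text
t 13.2 p [ 0.5719 -0.231   0.0848] yaw -0.88 q [ 0.33  0.62 -0.05  1.94  0.05  0.59 -1.34] gap 0.0071 F [ 1.1 -0.2 -0.8]
[0.5714, -0.2394, 0.085] -1.35 d [-0.002, 0.042, -0.0011] w [-0.0016, 0.002, 0.0052] rows>= 0.2
[0.5714, -0.2394, 0.0075] -1.35 d [-0.0008, 0.043, 0.3864] w [-0.0016, 0.002, 0.0052] rows>= 1.9
held 6380 0.1471992962224465 ((-138.00946044921875, -57.98797607421875), (90.69505310058594, 38.01005554199219), 18.364595413208008)
[-0.202 -0.071  0.052] [[337.0, 282.0], [322.0, 282.0]]
[-0.1   -0.071  0.052] [[341.0, 140.0], [324.0, 140.0]]
[-0.202 -0.005  0.052] [[245.0, 281.0], [231.0, 281.0]]
[-0.1   -0.005  0.052] [[235.0, 139.0], [218.0, 139.0]]
[-0.202  0.061  0.052] [[154.0, 281.0], [139.0, 280.0]]
[-0.1    0.061  0.052] [[129.0, 138.0], [112.0, 138.0]]
front 5369 [[-0.2244, -0.1011], [-0.2036, 0.1367]]
```

View pics/w2.png

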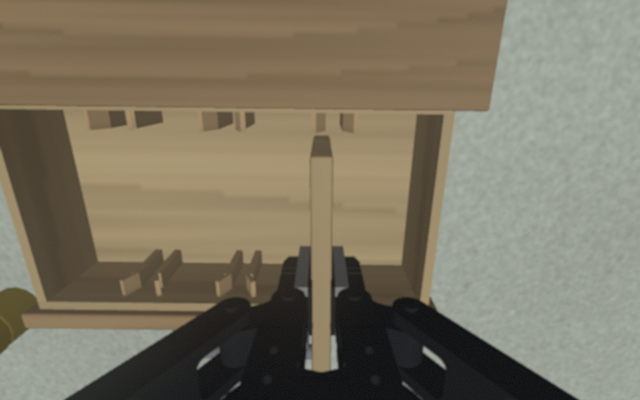

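```bash
python3 - <<'E'
from h import *
C=np.array([.724,-.177]);a=np.radians(-1.35);A=np.array([[np.cos(a),-np.sin(a)],[np.sin(a),np.cos(a)]])
for y in(0,.066,-.066):
  for x in(-.202,-.214,-.1,-.088):
    print(y,x,[proj('wrist',np.r_[C+A@np.array([x,y]),z]).round(0).tolist() for z in(.016,.052,.062,.07)])
print([proj('wrist',np.r_[C+A@np.array([x,0]),z]).round(0).tolist() for x,z in((-.08,.086),(-.214,.076),(-.226,.076))])
K,e,R,_=cam('wrist'); print(e)
p=manip.state()['eef_pos']; RR=manip.state()['ee_rot']
for k in(.059,): print([proj('wrist',p+RR@np.array([k*s,0,-.036-.027])) .round(0).tolist() for s in(1,)])
E
python3 -c "
import cv2
im=cv2.imread('pics/w2.png'); cv2.imwrite('pics/w2c.png',cv2.resize(im[95:305,80:440],None,fx=2.2,fy=2.2,interpolation=2))"
```

```text
0 -0.202 [[249.0, 257.0], [238.0, 281.0], [235.0, 289.0], [232.0, 296.0]]
0 -0.214 [[250.0, 270.0], [239.0, 295.0], [236.0, 304.0], [233.0, 311.0]]
0 -0.1 [[240.0, 132.0], [226.0, 139.0], [222.0, 142.0], [218.0, 144.0]]
0 -0.088 [[239.0, 115.0], [225.0, 119.0], [220.0, 121.0], [216.0, 122.0]]
0.066 -0.202 [[169.0, 256.0], [147.0, 280.0], [139.0, 289.0], [133.0, 296.0]]
0.066 -0.214 [[171.0, 269.0], [149.0, 295.0], [142.0, 303.0], [136.0, 311.0]]
0.066 -0.1 [[149.0, 131.0], [120.0, 138.0], [110.0, 141.0], [102.0, 143.0]]
0.066 -0.088 [[146.0, 114.0], [117.0, 118.0], [106.0, 120.0], [97.0, 121.0]]
-0.066 -0.202 [[329.0, 257.0], [330.0, 282.0], [330.0, 290.0], [330.0, 297.0]]
-0.066 -0.214 [[329.0, 270.0], [330.0, 296.0], [330.0, 305.0], [330.0, 312.0]]
-0.066 -0.1 [[331.0, 132.0], [333.0, 140.0], [333.0, 143.0], [334.0, 145.0]]
-0.066 -0.088 [[331.0, 115.0], [333.0, 120.0], [334.0, 122.0], [334.0, 123.0]]
[[205.0, 109.0], [231.0, 317.0], [232.0, 332.0]]
[ 0.65387934 -0.23433846  0.25694333]
[[316.0, 157.0]]
```

View pics/w2c.png

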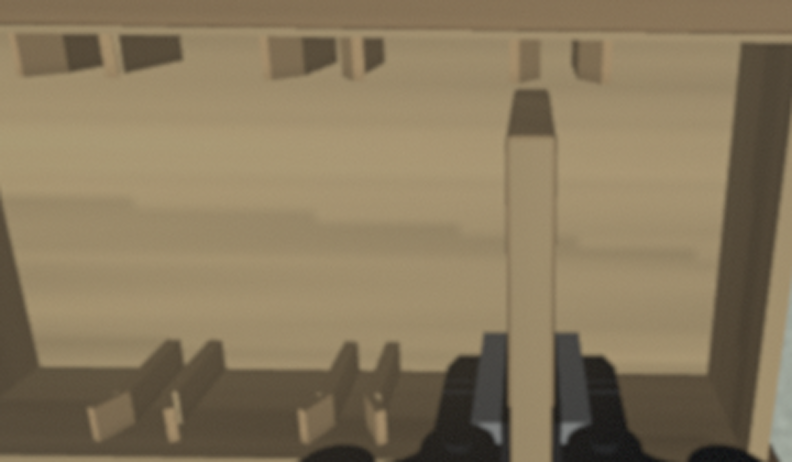

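Run:
```python
from h import *
f=np.load('t2.npz'); im,d=f['im'],f['d']; P=pts('top',d)
g=cv2.cvtColor(im,cv2.COLOR_RGB2GRAY)
C=np.array([.724,-.177]);a=np.radians(-1.35);A=np.array([[np.cos(a),-np.sin(a)],[np.sin(a),np.cos(a)]])
for u in (411,440):
  print(u)
  for v in list(range(199,214))+list(range(262,280)):
    print(v,g[v,u],"depthL",((P[v,u,:2]-C)@A)[0].round(4),P[v,u,2].round(4),"x@.07",((ray('top',u,v,.07)[:2]-C)@A)[0].round(4),"@.076",((ray('top',u,v,.076)[:2]-C)@A)[0].round(4))
```

```text
411
199 107 depthL -0.0734 0.0871 x@.07 -0.0707 @.076 -0.0716
200 107 depthL -0.0755 0.0871 x@.07 -0.0728 @.076 -0.0737
201 105 depthL -0.0771 0.0847 x@.07 -0.0749 @.076 -0.0758
202 101 depthL -0.0793 0.0857 x@.07 -0.077 @.076 -0.0779
203 110 depthL -0.0788 0.0678 x@.07 -0.0791 @.076 -0.08
204 113 depthL -0.0808 0.0673 x@.07 -0.0812 @.076 -0.082
205 101 depthL -0.0826 0.0653 x@.07 -0.0833 @.076 -0.0841
206 84 depthL -0.0823 0.0481 x@.07 -0.0854 @.076 -0.0862
207 77 depthL -0.0829 0.0367 x@.07 -0.0875 @.076 -0.0883
208 94 depthL -0.0825 0.0175 x@.07 -0.0895 @.076 -0.0903
209 114 depthL -0.0845 0.0161 x@.07 -0.0916 @.076 -0.0924
210 123 depthL -0.0872 0.0191 x@.07 -0.0937 @.076 -0.0945
211 128 depthL -0.0891 0.0166 x@.07 -0.0958 @.076 -0.0966
212 127 depthL -0.0911 0.0154 x@.07 -0.0979 @.076 -0.0986
213 131 depthL -0.0934 0.0154 x@.07 -0.1 @.076 -0.1007
262 124 depthL -0.2003 0.0149 x@.07 -0.2 @.076 -0.1999
263 129 depthL -0.2024 0.0145 x@.07 -0.202 @.076 -0.2019
264 127 depthL -0.2046 0.0145 x@.07 -0.204 @.076 -0.2039
265 130 depthL -0.2067 0.0169 x@.07 -0.206 @.076 -0.2059
266 126 de
[... 1994 characters left out ...]
6 -0.2093
268 127 depthL -0.2114 0.0678 x@.07 -0.2114 @.076 -0.2112
269 127 depthL -0.2133 0.0705 x@.07 -0.2134 @.076 -0.2132
270 121 depthL -0.2152 0.0745 x@.07 -0.2153 @.076 -0.2152
271 117 depthL -0.2172 0.076 x@.07 -0.2173 @.076 -0.2172
272 119 depthL -0.2192 0.0749 x@.07 -0.2193 @.076 -0.2191
273 118 depthL -0.2211 0.0763 x@.07 -0.2213 @.076 -0.2211
274 114 depthL -0.2231 0.0744 x@.07 -0.2233 @.076 -0.2231
275 116 depthL -0.2251 0.075 x@.07 -0.2253 @.076 -0.225
276 122 depthL -0.2301 0.0001 x@.07 -0.2272 @.076 -0.227
277 137 depthL -0.2322 0.0006 x@.07 -0.2292 @.076 -0.229
278 147 depthL -0.2344 -0.0001 x@.07 -0.2312 @.076 -0.2309
279 148 depthL -0.2364 0.003 x@.07 -0.2332 @.076 -0.2329
```

```bash
python3 -c "
from h import *
plan((.5767,-.2395,.075,-1.35),(.5767,-.2395,.03,-1.35),(.5767,-.2395,.0065,-1.35))"
```

```text
t 13.2 p [ 0.5724 -0.2311  0.0854] yaw -0.86 q [ 0.33  0.62 -0.05  1.94  0.05  0.59 -1.34] gap 0.0071 F [0.4 0.  0.1]
[0.5767, -0.2395, 0.075] -1.35 d [0.0221, 0.0415, 0.0518] w [-0.0014, 0.0013, 0.0054] rows>= 0.3
[0.5767, -0.2395, 0.03] -1.35 d [0.0226, 0.042, 0.2768] w [-0.0014, 0.0013, 0.0054] rows>= 1.3
[0.5767, -0.2395, 0.0065] -1.35 d [0.0228, 0.0423, 0.3943] w [-0.0014, 0.0013, 0.0054] rows>= 1.9
```

>>> {"name": "drive_tool", "arguments": {"delta_pos": [[0.022,0.042,0.05],[0.022,0.042,0.05],[0.022,0.042,0.05],[0.022,0.042,0.05],[0.022,0.042,0.05]], "twist": [[-0.001,0.001,0.005],[-0.001,0.001,0.005],[-0.001,0.001,0.005],[-0.001,0.001,0.005],[-0.001,0.001,0.005]], "jaw": [1,1,1,1,1]}}

```text
time: 13.67
eef_pos: [0.5765, -0.2417, 0.0756]
ee_rot: [[1.0, -0.025, 0.0], [-0.025, -1.0, -0.001], [0.0, 0.001, -1.0]]
ft_force: [-0.4, -0.3, -0.8]
finger_gap: 0.007
gripper_force: 58.6
```

```bash
python3 -c "
from h import *
plan((.5767,-.2395,.075,-1.35),(.5767,-.2395,.03,-1.35),(.5767,-.2395,.0065,-1.35))"
```

```text
t 13.7 p [ 0.5765 -0.2417  0.0756] yaw -1.44 q [ 0.34  0.63 -0.04  1.93  0.05  0.57 -1.34] gap 0.007 F [-0.4 -0.3 -0.8]
[0.5767, -0.2395, 0.075] -1.35 d [0.0009, -0.0112, 0.0031] w [0.0004, -0.0001, -0.001] rows>= 0.1
[0.5767, -0.2395, 0.03] -1.35 d [0.0009, -0.0114, 0.2281] w [0.0004, -0.0001, -0.001] rows>= 1.1
[0.5767, -0.2395, 0.0065] -1.35 d [0.0008, -0.0115, 0.3456] w [0.0004, -0.0001, -0.001] rows>= 1.7
```

>>> {"name": "drive_tool", "arguments": {"delta_pos": [[0.001,-0.011,0],[0.001,-0.011,0.04],[0.001,-0.011,0.08],[0.001,-0.011,0.12],[0.001,-0.011,0.16],[0.001,-0.011,0.2],[0.001,-0.011,0.24],[0.001,-0.011,0.28],[0.001,-0.011,0.31],[0.001,-0.011,0.335],[0.001,-0.011,0.345],[0.001,-0.011,0.345]], "twist": [[0,0,-0.001],[0,0,-0.001],[0,0,-0.001],[0,0,-0.001],[0,0,-0.001],[0,0,-0.001],[0,0,-0.001],[0,0,-0.001],[0,0,-0.001],[0,0,-0.001],[0,0,-0.001],[0,0,-0.001]], "jaw": [1,1,1,1,1,1,1,1,1,1,1,1]}}

```text
time: 14.67
eef_pos: [0.578, -0.2395, 0.0071]
ee_rot: [[1.0, -0.024, 0.002], [-0.023, -1.0, -0.001], [0.002, 0.001, -1.0]]
ft_force: [1.2, 3.9, 5.2]
finger_gap: 0.0072
gripper_force: 59.5
```

```bash
python3 -c "
from h import *
plan((.5767,-.2395,.0065,-1.35))"
```

```text
t 14.7 p [ 0.578  -0.2395  0.0071] yaw -1.35 q [ 0.33  0.73 -0.04  1.96  0.06  0.44 -1.35] gap 0.0072 F [1.2 3.9 5.2]
[0.5767, -0.2395, 0.0065] -1.35 d [-0.0063, -0.0001, 0.003] w [0.0005, -0.0015, 0.0] rows>= 0.0
```

>>> {"name": "drive_tool", "arguments": {"delta_pos": [[0,0,0],[0,0,0],[0,0,0],[0,0,-0.1],[0,0,-0.3],[0,0,-0.5],[0,-0.1,-0.62],[0,-0.3,-0.62],[0,-0.5,-0.62],[0,-0.7,-0.62],[0,-0.9,-0.62],[0,-1,-0.62]], "twist": [[0,0,0],[0,0,0],[0,0,0],[0,0,0],[0,0,0],[0,0,0],[0,0,0],[0,0,0],[0,0,0],[0,0,0],[0,0,0],[0,0,0]], "jaw": [0.3,0.3,0.3,0.3,0.3,0.3,0.3,0.3,0.3,0.3,0.3,0.3]}}

```text
time: 15.67
eef_pos: [0.5813, -0.0344, 0.1304]
ee_rot: [[1.0, -0.019, 0.0], [-0.019, -1.0, 0.001], [0.0, -0.001, -1.0]]
ft_force: [1.2, 0.6, 0.1]
finger_gap: 0.0297
gripper_force: 0.0
```

>>> {"name": "drive_tool", "arguments": {"delta_pos": [[0,-0.2,0],[0,-0.4,0],[0,-0.6,0],[-0.05,-0.8,0],[-0.1,-1,0],[-0.1,-1,0]], "twist": [[0,0,0],[0,0,-0.03],[0,0,-0.06],[0,0,-0.1],[0,0,-0.1],[0,0,-0.1]], "jaw": [0.3,0.3,0.3,0.3,0.3,0.3]}}

```text
time: 16.17
eef_pos: [0.5638, 0.1707, 0.13]
ee_rot: [[0.99, 0.144, -0.001], [0.144, -0.99, 0.004], [-0.0, -0.004, -1.0]]
ft_force: [0.2, 0.2, 0.9]
finger_gap: 0.0297
gripper_force: 0.0
```

Run:
```python
from h import *
plan((.5245,.2975,.12,7.8))
im,d=shot('top'); P=pts('top',d); Z=P[...,2]
C=np.array([.724,-.177]);a=np.radians(-1.35);A=np.array([[np.cos(a),-np.sin(a)],[np.sin(a),np.cos(a)]]); L=(P[...,:2]-C)@A
m=(Z>.055)&(Z<.085)&(abs(L[...,0]+.146)<.05)&(abs(L[...,1]+.066)<.025); q=L[m]
print("panel",len(q),np.median(Z[m]),cv2.minAreaRect(q.astype(np.float32)*1000))
for i,(x,y) in enumerate(((.671,.126),(.559,.072))):
    m=(Z>.042)&(Z<.056)&(np.hypot(P[...,0]-x,P[...,1]-y)<.06)&(cv2.cvtColor(im,cv2.COLOR_RGB2HSV)[...,2]<75); q=P[m]; print("jar",len(q),np.median(q,0) if len(q) else 0)
```

```text
t 16.2 p [0.5638 0.1707 0.13  ] yaw 8.27 q [-0.34  0.53 -0.07  1.98  0.05  0.64 -1.87] gap 0.0297 F [0.2 0.2 0.9]
[0.5245, 0.2975, 0.12] 7.8 d [-0.1031, -0.6552, 0.0529] w [-0.0026, 0.0001, 0.0052] rows>= 3.2
panel 317 0.0683597321716165 ((-145.47866821289062, -65.88654327392578), (97.93914031982422, 9.914999961853027), 0.3869510889053345)
jar 271 [0.67108758 0.12593077 0.04988907]
jar 259 [0.55926084 0.07201852 0.04968291]
```

>>> {"name": "drive_tool", "arguments": {"delta_pos": [[-0.02,-0.15,0],[-0.06,-0.4,0],[-0.09,-0.6,0],[-0.103,-0.655,0],[-0.103,-0.655,0],[-0.103,-0.655,0],[-0.103,-0.655,0],[-0.103,-0.655,0]], "twist": [[-0.003,0,0.005],[-0.003,0,0.005],[-0.003,0,0.005],[-0.003,0,0.005],[-0.003,0,0.005],[-0.003,0,0.005],[-0.003,0,0.005],[-0.003,0,0.005]], "jaw": [0.3,0.3,0.3,0.3,0.3,0.3,0.3,0.3]}}

```text
time: 16.88
eef_pos: [0.5292, 0.2854, 0.13]
ee_rot: [[0.993, 0.122, 0.001], [0.122, -0.992, -0.007], [0.0, 0.007, -1.0]]
ft_force: [-0.6, 0.0, 0.0]
finger_gap: 0.0294
gripper_force: 0.0
```

```bash
python3 -c "
from h import *
plan((.5245,.2975,.06,7.8),(.5245,.2975,-.004,7.8))"
```

```text
t 16.9 p [0.5292 0.2854 0.13  ] yaw 7.02 q [-0.57  0.54 -0.04  1.95  0.04  0.66 -2.08] gap 0.0294 F [-0.6  0.   0. ]
[0.5245, 0.2975, 0.06] 7.8 d [-0.0159, -0.0654, 0.3496] w [0.0042, -0.0, -0.0087] rows>= 1.7
[0.5245, 0.2975, -0.004] 7.8 d [-0.0159, -0.0675, 0.6696] w [0.0042, -0.0, -0.0087] rows>= 3.2
```

>>> {"name": "drive_tool", "arguments": {"delta_pos": [[-0.016,-0.066,0.1],[-0.016,-0.066,0.2],[-0.016,-0.066,0.25],[-0.016,-0.066,0.25],[-0.016,-0.066,0.25],[-0.016,-0.066,0.25]], "twist": [[0.004,0,-0.009],[0.004,0,-0.009],[0.004,0,-0.009],[0.004,0,-0.009],[0.004,0,-0.009],[0.004,0,-0.009]], "jaw": [0.3,0.3,0.3,0.3,0.3,0.3]}}

```text
time: 17.38
eef_pos: [0.5243, 0.2995, 0.0807]
ee_rot: [[0.99, 0.138, 0.001], [0.138, -0.99, 0.001], [0.001, -0.001, -1.0]]
ft_force: [0.6, 0.2, -0.0]
finger_gap: 0.0298
gripper_force: 0.0
```

```bash
python3 -c "
from h import *
plan((.5245,.2975,.06,7.8),(.5245,.2975,-.004,7.8))"
```

```text
t 17.4 p [0.5243 0.2995 0.0807] yaw 7.92 q [-0.58  0.61 -0.04  1.98  0.05  0.55 -2.09] gap 0.0298 F [ 0.6  0.2 -0. ]
[0.5245, 0.2975, 0.06] 7.8 d [-0.0006, 0.0099, 0.1037] w [-0.0005, -0.0005, 0.0013] rows>= 0.5
[0.5245, 0.2975, -0.004] 7.8 d [-0.0008, 0.0101, 0.4237] w [-0.0005, -0.0005, 0.0013] rows>= 2.0
```

Good to within 2 mm. Descending and gripping.

>>> {"name": "drive_tool", "arguments": {"delta_pos": [[0,0.01,0.06],[0,0.01,0.14],[0,0.01,0.22],[0,0.01,0.3],[0,0.01,0.37],[0,0.01,0.42],[0,0.01,0.42],[0,0.01,0.42],[0,0.01,0.42],[0,0.01,0.42],[0,0.01,0.42],[0,0.01,0.42]], "twist": [[0,0,0.001],[0,0,0.001],[0,0,0.001],[0,0,0.001],[0,0,0.001],[0,0,0.001],[0,0,0.001],[0,0,0.001],[0,0,0.001],[0,0,0.001],[0,0,0.001],[0,0,0.001]], "jaw": [0.3,0.3,0.3,0.3,0.3,0.3,0.3,0.3,1,1,1,1]}}

```text
time: 18.38
eef_pos: [0.5244, 0.2986, -0.0028]
ee_rot: [[0.991, 0.137, 0.001], [0.137, -0.991, 0.002], [0.002, -0.002, -1.0]]
ft_force: [-0.3, -0.1, 6.3]
finger_gap: 0.0069
gripper_force: 59.3
```

>>> {"name": "drive_tool", "arguments": {"delta_pos": [[0,0,-0.1],[0,0,-0.3],[0,0,-0.5],[0,0,-0.62],[0,0.1,-0.62],[0,0.25,-0.62],[0,0.45,-0.62],[0,0.65,-0.62],[0,0.85,-0.62],[0,1,-0.62],[0,1,-0.62]], "twist": [[0,0,0],[0,0,0],[0,0,0],[0,0,0],[0,0,0.02],[0,0,0.04],[0,0,0.05],[0,0,0.05],[0,0,0.05],[0,0,0.05],[0,0,0.05]], "jaw": [1,1,1,1,1,1,1,1,1,1,1]}}

```text
time: 19.3
eef_pos: [0.5519, 0.092, 0.1203]
ee_rot: [[0.999, 0.051, 0.0], [0.051, -0.999, -0.003], [0.0, 0.003, -1.0]]
ft_force: [-0.2, -0.3, -0.2]
finger_gap: 0.0074
gripper_force: 58.6
```

```bash
python3 -c "
from h import *
plan((.57,-.08,.12,-1.35),(.5782,-.1736,.12,-1.35))"
```

```text
t 19.3 p [0.5519 0.092  0.1203] yaw 2.9 q [-0.24  0.51 -0.05  2.05  0.05  0.58 -1.83] gap 0.0074 F [-0.2 -0.3 -0.2]
[0.57, -0.08, 0.12] -1.35 d [0.0469, 0.8635, 0.0039] w [0.0017, -0.0001, 0.0473] rows>= 4.1
[0.5782, -0.1736, 0.12] -1.35 d [0.0641, 1.333, 0.0052] w [0.0017, -0.0001, 0.0473] rows>= 6.4
```

>>> {"name": "drive_tool", "arguments": {"delta_pos": [[0,0.15,0],[0.02,0.35,0],[0.03,0.55,0],[0.05,0.75,0],[0.06,0.9,0],[0.065,1,0],[0.065,1,0],[0.065,1,0]], "twist": [[0,0,0.02],[0,0,0.04],[0,0,0.047],[0,0,0.047],[0,0,0.047],[0,0,0.047],[0,0,0.047],[0,0,0.047]], "jaw": [1,1,1,1,1,1,1,1]}}

```text
time: 19.97
eef_pos: [0.5761, -0.1, 0.1199]
ee_rot: [[1.0, -0.017, 0.0], [-0.017, -1.0, 0.001], [0.0, -0.001, -1.0]]
ft_force: [0.4, 0.3, 0.4]
finger_gap: 0.007
gripper_force: 58.6
```

```bash
python3 -c "
from h import *
plan((.5782,-.1736,.075,-1.35))"
```

```text
t 20.0 p [ 0.5761 -0.1     0.1199] yaw -0.98 q [ 0.11  0.54 -0.05  2.    0.04  0.61 -1.56] gap 0.007 F [0.4 0.3 0.4]
[0.5782, -0.1736, 0.075] -1.35 d [0.0168, 0.3677, 0.2242] w [-0.0004, -0.0001, 0.0041] rows>= 2.1
```

>>> {"name": "drive_tool", "arguments": {"delta_pos": [[0.005,0.1,0],[0.01,0.2,0],[0.017,0.3,0.06],[0.017,0.367,0.12],[0.017,0.367,0.2],[0.017,0.367,0.22],[0.017,0.367,0.22],[0.017,0.367,0.22],[0.017,0.367,0.22]], "twist": [[0,0,0.004],[0,0,0.004],[0,0,0.004],[0,0,0.004],[0,0,0.004],[0,0,0.004],[0,0,0.004],[0,0,0.004],[0,0,0.004]], "jaw": [1,1,1,1,1,1,1,1,1]}}

```text
time: 20.72
eef_pos: [0.579, -0.1711, 0.0761]
ee_rot: [[1.0, -0.019, 0.0], [-0.019, -1.0, 0.001], [0.0, -0.001, -1.0]]
ft_force: [0.7, 0.7, 0.5]
finger_gap: 0.0072
gripper_force: 58.6
```

```bash
python3 -c "
from h import *
plan((.5782,-.1736,.075,-1.35),(.5782,-.1736,.0065,-1.35))"
```

```text
t 20.7 p [ 0.579  -0.1711  0.0761] yaw -1.09 q [ 0.23  0.62 -0.05  1.98  0.06  0.54 -1.45] gap 0.0072 F [0.7 0.7 0.5]
[0.5782, -0.1736, 0.075] -1.35 d [-0.0038, 0.0126, 0.0056] w [-0.0008, -0.0003, 0.0028] rows>= 0.1
[0.5782, -0.1736, 0.0065] -1.35 d [-0.004, 0.0131, 0.3481] w [-0.0008, -0.0003, 0.0028] rows>= 1.7
```

>>> {"name": "drive_tool", "arguments": {"delta_pos": [[-0.004,0.01,0],[-0.004,0.01,0.04],[-0.004,0.01,0.08],[-0.004,0.01,0.12],[-0.004,0.01,0.16],[-0.004,0.01,0.2],[-0.004,0.01,0.24],[-0.004,0.01,0.28],[-0.004,0.01,0.31],[-0.004,0.01,0.335],[-0.004,0.01,0.347],[-0.004,0.01,0.347]], "twist": [[0,0,0.002],[0,0,0.002],[0,0,0.002],[0,0,0.002],[0,0,0.002],[0,0,0.002],[0,0,0.002],[0,0,0.002],[0,0,0.002],[0,0,0.002],[0,0,0.002],[0,0,0.002]], "jaw": [1,1,1,1,1,1,1,1,1,1,1,1]}}

```text
time: 21.72
eef_pos: [0.5795, -0.1736, 0.0072]
ee_rot: [[1.0, -0.023, 0.003], [-0.023, -1.0, 0.001], [0.003, -0.001, -1.0]]
ft_force: [2.0, 5.6, 9.6]
finger_gap: 0.0072
gripper_force: 60.1
```

```bash
python3 -c "
from h import *
plan((.5782,-.1736,.0065,-1.35))"
```

```text
t 21.7 p [ 0.5795 -0.1736  0.0072] yaw -1.33 q [ 0.23  0.72 -0.04  2.01  0.07  0.41 -1.46] gap 0.0072 F [2.  5.6 9.6]
[0.5782, -0.1736, 0.0065] -1.35 d [-0.0067, 0.0003, 0.0032] w [-0.0007, -0.002, 0.0002] rows>= 0.0
```

>>> {"name": "drive_tool", "arguments": {"delta_pos": [[0,0,0],[0,0,0],[0,0,0],[0,0,-0.1],[0,0,-0.3],[0,0,-0.5],[0,-0.1,-0.62],[0,-0.3,-0.62],[0,-0.5,-0.62],[0,-0.7,-0.62],[0,-0.9,-0.62],[0,-1,-0.62]], "twist": [[0,0,0],[0,0,0],[0,0,0],[0,0,0],[0,0,0],[0,0,0],[0,0,0],[0,0,0],[0,0,0],[0,0,0],[0,0,0],[0,0,0]], "jaw": [0.3,0.3,0.3,0.3,0.3,0.3,0.3,0.3,0.3,0.3,0.3,0.3]}}

```text
time: 22.72
eef_pos: [0.5822, 0.0309, 0.1303]
ee_rot: [[1.0, -0.02, 0.0], [-0.02, -1.0, 0.003], [-0.0, -0.003, -1.0]]
ft_force: [0.3, 0.2, -0.2]
finger_gap: 0.03
gripper_force: 0.0
```

>>> {"name": "drive_tool", "arguments": {"delta_pos": [[0,-0.2,0],[0,-0.4,0],[0,-0.6,0],[-0.1,-0.8,0],[-0.15,-1,0],[-0.15,-1,0]], "twist": [[0,0,0],[0,0,-0.03],[0,0,-0.06],[0,0,-0.1],[0,0,-0.1],[0,0,-0.1]], "jaw": [0.3,0.3,0.3,0.3,0.3,0.3]}}

```text
time: 23.22
eef_pos: [0.5542, 0.2356, 0.1303]
ee_rot: [[0.99, 0.143, -0.001], [0.143, -0.99, 0.005], [-0.001, -0.005, -1.0]]
ft_force: [0.2, 1.0, 0.6]
finger_gap: 0.03
gripper_force: 0.0
```

```bash
python3 -c "
from h import *
plan((.515,.3487,.08,7.8))"
```

```text
t 23.2 p [0.5542 0.2356 0.1303] yaw 8.21 q [-0.44  0.54 -0.07  1.95  0.05  0.65 -1.98] gap 0.03 F [0.2 1.  0.6]
[0.515, 0.3487, 0.08] 7.8 d [-0.1131, -0.5862, 0.2547] w [-0.0034, 0.0004, 0.0046] rows>= 3.1
```

>>> {"name": "drive_tool", "arguments": {"delta_pos": [[-0.02,-0.15,0],[-0.06,-0.35,0],[-0.1,-0.5,0],[-0.113,-0.586,0],[-0.113,-0.586,0.1],[-0.113,-0.586,0.2],[-0.113,-0.586,0.25],[-0.113,-0.586,0.25],[-0.113,-0.586,0.25],[-0.113,-0.586,0.25]], "twist": [[-0.003,0,0.005],[-0.003,0,0.005],[-0.003,0,0.005],[-0.003,0,0.005],[-0.003,0,0.005],[-0.003,0,0.005],[-0.003,0,0.005],[-0.003,0,0.005],[-0.003,0,0.005],[-0.003,0,0.005]], "jaw": [0.3,0.3,0.3,0.3,0.3,0.3,0.3,0.3,0.3,0.3]}}

```text
time: 24.05
eef_pos: [0.5199, 0.3392, 0.0813]
ee_rot: [[0.992, 0.124, 0.001], [0.124, -0.992, -0.004], [0.001, 0.004, -1.0]]
ft_force: [-0.6, -0.6, 0.4]
finger_gap: 0.0299
gripper_force: 0.0
```

```bash
python3 -c "
from h import *
plan((.515,.3487,.08,7.8),(.515,.3487,-.004,7.8))"
```

```text
t 24.1 p [0.5199 0.3392 0.0813] yaw 7.13 q [-0.64  0.62 -0.05  1.94  0.06  0.58 -2.17] gap 0.0299 F [-0.6 -0.6  0.4]
[0.515, 0.3487, 0.08] 7.8 d [-0.0185, -0.0503, 0.0062] w [0.0024, -0.0004, -0.0074] rows>= 0.3
[0.515, 0.3487, -0.004] 7.8 d [-0.0187, -0.0518, 0.4262] w [0.0024, -0.0004, -0.0074] rows>= 2.1
```

>>> {"name": "drive_tool", "arguments": {"delta_pos": [[-0.018,-0.046,0],[-0.018,-0.046,0],[-0.018,-0.046,0],[-0.018,-0.046,0.08],[-0.018,-0.046,0.16],[-0.018,-0.046,0.24],[-0.018,-0.046,0.32],[-0.018,-0.046,0.39],[-0.018,-0.046,0.425],[-0.018,-0.046,0.425],[-0.018,-0.046,0.425]], "twist": [[0.002,0,-0.007],[0.002,0,-0.007],[0.002,0,-0.007],[0.002,0,-0.007],[0.002,0,-0.007],[0.002,0,-0.007],[0.002,0,-0.007],[0.002,0,-0.007],[0.002,0,-0.007],[0.002,0,-0.007],[0.002,0,-0.007]], "jaw": [0.3,0.3,0.3,0.3,0.3,0.3,0.3,0.3,0.3,0.3,0.3]}}

```text
time: 24.97
eef_pos: [0.5146, 0.3479, -0.0042]
ee_rot: [[0.991, 0.136, -0.0], [0.136, -0.991, -0.001], [-0.0, 0.001, -1.0]]
ft_force: [-0.7, 0.4, 0.5]
finger_gap: 0.03
gripper_force: 0.0
```

```bash
python3 -c "
from h import *
plan((.515,.3487,-.004,7.8))"
```

```text
t 25.0 p [ 0.5146  0.3479 -0.0042] yaw 7.82 q [-0.66  0.75 -0.04  1.98  0.07  0.42 -2.19] gap 0.03 F [-0.7  0.4  0.5]
[0.515, 0.3487, -0.004] 7.8 d [0.0025, -0.0037, -0.0009] w [0.0005, 0.0001, 0.0002] rows>= 0.0
```

>>> {"name": "drive_tool", "arguments": {"delta_pos": [[0,-0.003,0],[0,-0.003,0],[0,-0.003,0],[0,-0.003,0],[0,-0.003,0]], "twist": [[0,0,0],[0,0,0],[0,0,0],[0,0,0],[0,0,0]], "jaw": [1,1,1,1,1]}}

```text
time: 25.38
eef_pos: [0.515, 0.3489, -0.0033]
ee_rot: [[0.991, 0.136, 0.001], [0.136, -0.991, 0.0], [0.001, -0.0, -1.0]]
ft_force: [-0.5, 0.2, 5.7]
finger_gap: 0.0072
gripper_force: 59.4
```

>>> {"name": "drive_tool", "arguments": {"delta_pos": [[0,0,-0.1],[0,0,-0.3],[0,0,-0.5],[0,0,-0.62],[0,0.1,-0.62],[0,0.25,-0.62],[0,0.45,-0.62],[0,0.65,-0.62],[0,0.85,-0.62],[0,1,-0.62],[0,1,-0.62]], "twist": [[0,0,0],[0,0,0],[0,0,0],[0,0,0],[0,0,0.02],[0,0,0.04],[0,0,0.05],[0,0,0.05],[0,0,0.05],[0,0,0.05],[0,0,0.05]], "jaw": [1,1,1,1,1,1,1,1,1,1,1]}}

```text
time: 26.3
eef_pos: [0.5419, 0.1417, 0.1195]
ee_rot: [[0.999, 0.048, -0.001], [0.048, -0.999, -0.005], [-0.001, 0.005, -1.0]]
ft_force: [-0.5, -0.6, -0.1]
finger_gap: 0.007
gripper_force: 59.2
```

```bash
python3 -c "
from h import *
plan((.5798,-.05,.12,-1.35),(.5798,-.1076,.12,-1.35))"
```

```text
t 26.3 p [0.5419 0.1417 0.1195] yaw 2.77 q [-0.32  0.51 -0.05  2.05  0.05  0.58 -1.93] gap 0.007 F [-0.5 -0.6 -0.1]
[0.5798, -0.05, 0.12] -1.35 d [0.1427, 0.9665, 0.0022] w [0.0031, 0.0005, 0.0458] rows>= 4.7
[0.5798, -0.1076, 0.12] -1.35 d [0.1288, 1.2542, 0.0036] w [0.0031, 0.0005, 0.0458] rows>= 6.0
```

>>> {"name": "drive_tool", "arguments": {"delta_pos": [[0,0.15,0],[0.04,0.35,0],[0.08,0.55,0],[0.1,0.75,0],[0.12,0.9,0],[0.13,1,0],[0.13,1,0],[0.13,1,0]], "twist": [[0.003,0,0.02],[0.003,0,0.04],[0.003,0,0.047],[0.003,0,0.047],[0.003,0,0.047],[0.003,0,0.047],[0.003,0,0.047],[0.003,0,0.047]], "jaw": [1,1,1,1,1,1,1,1]}}

```text
time: 26.97
eef_pos: [0.5787, -0.0494, 0.1195]
ee_rot: [[1.0, -0.019, -0.001], [-0.019, -1.0, 0.004], [-0.001, -0.004, -1.0]]
ft_force: [0.2, 1.1, 0.9]
finger_gap: 0.0071
gripper_force: 59.2
```

```bash
python3 -c "
from h import *
plan((.5798,-.1076,.075,-1.35))"
```

```text
t 27.0 p [ 0.5787 -0.0494  0.1195] yaw -1.11 q [ 0.03  0.53 -0.06  2.01  0.05  0.61 -1.65] gap 0.0071 F [0.2 1.1 0.9]
[0.5798, -0.1076, 0.075] -1.35 d [0.0112, 0.2917, 0.2216] w [-0.0024, 0.0004, 0.0026] rows>= 1.8
```

>>> {"name": "drive_tool", "arguments": {"delta_pos": [[0.005,0.1,0],[0.01,0.2,0],[0.011,0.29,0.06],[0.011,0.29,0.12],[0.011,0.29,0.2],[0.011,0.29,0.22],[0.011,0.29,0.22],[0.011,0.29,0.22],[0.011,0.29,0.22]], "twist": [[-0.002,0,0.003],[-0.002,0,0.003],[-0.002,0,0.003],[-0.002,0,0.003],[-0.002,0,0.003],[-0.002,0,0.003],[-0.002,0,0.003],[-0.002,0,0.003],[-0.002,0,0.003]], "jaw": [1,1,1,1,1,1,1,1,1]}}

```text
time: 27.72
eef_pos: [0.5809, -0.1048, 0.0763]
ee_rot: [[1.0, -0.02, 0.001], [-0.02, -1.0, 0.001], [0.001, -0.001, -1.0]]
ft_force: [-0.3, 0.9, -0.4]
finger_gap: 0.0073
gripper_force: 59.1
```

```bash
python3 -c "
from h import *
plan((.5798,-.1076,.075,-1.35),(.5798,-.1076,.0065,-1.35))"
```

```text
t 27.7 p [ 0.5809 -0.1048  0.0763] yaw -1.12 q [ 0.12  0.6  -0.06  2.01  0.06  0.53 -1.57] gap 0.0073 F [-0.3  0.9 -0.4]
[0.5798, -0.1076, 0.075] -1.35 d [-0.0052, 0.0143, 0.0066] w [-0.0006, -0.0004, 0.0026] rows>= 0.1
[0.5798, -0.1076, 0.0065] -1.35 d [-0.0054, 0.0146, 0.3491] w [-0.0006, -0.0004, 0.0026] rows>= 1.7
```

>>> {"name": "drive_tool", "arguments": {"delta_pos": [[-0.005,0.012,0],[-0.005,0.012,0.04],[-0.005,0.012,0.08],[-0.005,0.012,0.12],[-0.005,0.012,0.16],[-0.005,0.012,0.2],[-0.005,0.012,0.24],[-0.005,0.012,0.28],[-0.005,0.012,0.31],[-0.005,0.012,0.335],[-0.005,0.012,0.347],[-0.005,0.012,0.347]], "twist": [[0,0,0.002],[0,0,0.002],[0,0,0.002],[0,0,0.002],[0,0,0.002],[0,0,0.002],[0,0,0.002],[0,0,0.002],[0,0,0.002],[0,0,0.002],[0,0,0.002],[0,0,0.002]], "jaw": [1,1,1,1,1,1,1,1,1,1,1,1]}}

```text
time: 28.72
eef_pos: [0.5805, -0.1075, 0.0067]
ee_rot: [[1.0, -0.023, 0.002], [-0.023, -1.0, 0.001], [0.002, -0.001, -1.0]]
ft_force: [1.3, 2.8, 5.0]
finger_gap: 0.007
gripper_force: 59.9
```

>>> {"name": "drive_tool", "arguments": {"delta_pos": [[0,0,0],[0,0,0],[0,0,0],[0,0,-0.1],[0,0,-0.3],[0,0,-0.5],[0,0,-0.62],[0,-0.15,-0.62],[0,-0.35,-0.62],[0,-0.55,-0.62],[0,-0.7,-0.62],[0,-0.7,-0.62]], "twist": [[0,0,0],[0,0,0],[0,0,0],[0,0,0],[0,0,0],[0,0,0],[0,0,0],[0,0,0],[0,0,0],[0,0,0],[0,0,0],[0,0,0]], "jaw": [0.3,0.3,0.3,0.3,0.3,0.3,0.3,0.3,0.3,0.3,0.3,0.3]}}

```text
time: 29.72
eef_pos: [0.5826, 0.0396, 0.1304]
ee_rot: [[1.0, -0.016, 0.0], [-0.016, -1.0, 0.004], [0.0, -0.004, -1.0]]
ft_force: [0.1, 1.1, 0.5]
finger_gap: 0.0297
gripper_force: 0.0
```

```bash
cat > chk.py <<'E'
from h import *
im,d=shot('top'); P=pts('top',d); Z=P[...,2]; V=cv2.cvtColor(im,cv2.COLOR_RGB2HSV)[...,2]
C=np.array([.724,-.177]);a=np.radians(-1.35);A=np.array([[np.cos(a),-np.sin(a)],[np.sin(a),np.cos(a)]]); L=(P[...,:2]-C)@A
for y in(-.066,0,.066):
    m=(Z>.06)&(Z<.085)&(abs(L[...,0]+.146)<.05)&(abs(L[...,1]-y)<.02); q=L[m]
    if len(q)>20: print("panel",y,len(q),np.median(Z[m]),np.round(cv2.minAreaRect(q.astype(np.float32)*1000)[0],1))
m=((V<75)&(Z>.042)&(Z<.056)&(P[...,0]>.45)&(P[...,0]<.8)&(P[...,1]>0)&(P[...,1]<.2)).astype(np.uint8); n,l,st,c=cv2.connectedComponentsWithStats(m)
for i in range(1,n):
    if st[i,4]>60: print("dark",st[i,2:],np.median(P[l==i],0).round(4),ray('top',*c[i],.05).round(4))
E
python3 chk.py; python3 -c "
from h import *
plan((.671,.126,.1,90),(.559,.072,.1,90))"
```

```text
panel -0.066 273 0.06875466890898296 [-145.4  -63.5]
panel 0 226 0.06894101523717705 [-146.    -0.6]
dark [ 12  19 110] [0.6738 0.1346 0.05  ] [0.6739 0.1351 0.05  ]
t 29.8 p [0.5825 0.0359 0.1303] yaw -1.02 q [-0.12  0.52 -0.06  1.99  0.04  0.63 -1.79] gap 0.0297 F [-0.1 -0.6 -0.1]
[0.671, 0.126, 0.1] 90 d [0.4343, -0.4582, 0.1523] w [-0.0012, -0.0009, -1.0114] rows>= 12.7
[0.559, 0.072, 0.1] 90 d [-0.1208, -0.1783, 0.1519] w [-0.0012, -0.0009, -1.0114] rows>= 12.7
```

>>> {"name": "drive_tool", "arguments": {"delta_pos": [[0.05,-0.05,0],[0.1,-0.12,0],[0.2,-0.2,0],[0.3,-0.3,0],[0.43,-0.46,0],[0.43,-0.46,0],[0.43,-0.46,0],[0.43,-0.46,0],[0.43,-0.46,0],[0.43,-0.46,0],[0.43,-0.46,0],[0.43,-0.46,0]], "twist": [[0,0,-0.996],[0,0,-0.996],[0,0,-0.996],[0,0,-0.996],[0,0,-0.996],[0,0,-0.996],[0,0,-0.996],[0,0,-0.996],[0,0,-0.996],[0,0,-0.996],[0,0,-0.996],[0,0,-0.996]], "jaw": [-0.5,-0.5,-0.5,-0.5,-0.5,-0.5,-0.5,-0.5,-0.5,-0.5,-0.5,-0.5]}}

```text
time: 30.77
eef_pos: [0.6709, 0.1194, 0.1299]
ee_rot: [[0.09, 0.996, -0.001], [0.996, -0.09, -0.001], [-0.001, -0.001, -1.0]]
ft_force: [0.5, 0.5, 0.2]
finger_gap: 0.0641
gripper_force: 0.0
```

```bash
cat > wj.py <<'E'
from h import *
import sys
im,d=shot('wrist'); P=pts('wrist',d); Z=P[...,2]; H=cv2.cvtColor(im,cv2.COLOR_RGB2HSV)
m=((H[...,1]<110)&(Z>.042)&(Z<.056)&(P[...,1]>-.03)).astype(np.uint8); n,l,st,c=cv2.connectedComponentsWithStats(m)
for i in range(1,n):
    if st[i,4]>300:
        q=P[l==i][:,:2].astype(np.float32); r=cv2.minEnclosingCircle(q*1000); print(st[i],np.median(P[l==i],0).round(4),np.median(H[l==i],0),np.round(r[0],1),round(r[1],1))
E
python3 wj.py; python3 chk.py; python3 -c "
from h import *
plan((.671,.126,.06,88.65),(.671,.126,-.02,88.65))"
```

```text
[ 305    0  184   83 1517] [0.7345 0.2164 0.0436] [ 45.  13. 156.] [733.8 250.4] 63.0
[ 297  157   54   54 2269] [0.6736 0.1256 0.0489] [50. 12. 58.] [673.4 124.4] 22.0
[ 173  230   53   49 1901] [0.5613 0.0716 0.0489] [45. 15. 50.] [560.3  69.6] 22.5
t 30.9 p [0.6709 0.1194 0.1298] yaw 84.58 q [ 0.03  0.66 -0.47  1.75  0.39  0.83 -0.71] gap 0.0639 F [ 0.5 -0.1 -0.5]
[0.671, 0.126, 0.06] 88.65 d [0.0329, -0.0022, 0.3489] w [-0.0007, 0.0001, -0.0452] rows>= 1.7
[0.671, 0.126, -0.02] 88.65 d [0.0329, -0.0018, 0.7489] w [-0.0007, 0.0001, -0.0452] rows>= 3.6
```

>>> {"name": "drive_tool", "arguments": {"delta_pos": [[0.031,0.003,0],[0.031,0.003,0],[0.031,0.003,0.15],[0.031,0.003,0.3],[0.031,0.003,0.4],[0.031,0.003,0.5],[0.031,0.003,0.6],[0.031,0.003,0.68],[0.031,0.003,0.745],[0.031,0.003,0.745],[0.031,0.003,0.745]], "twist": [[0,0,-0.045],[0,0,-0.045],[0,0,-0.045],[0,0,-0.045],[0,0,-0.045],[0,0,-0.045],[0,0,-0.045],[0,0,-0.045],[0,0,-0.045],[0,0,-0.045],[0,0,-0.045]], "jaw": [-0.5,-0.5,-0.5,-0.5,-0.5,-0.5,-0.5,-0.5,-0.5,-0.5,-0.5]}}

```text
time: 31.78
eef_pos: [0.6718, 0.1278, -0.0189]
ee_rot: [[0.026, 1.0, -0.001], [1.0, -0.026, 0.0], [0.0, -0.001, -1.0]]
ft_force: [0.6, -0.4, 0.2]
finger_gap: 0.0638
gripper_force: 0.0
```

>>> {"name": "drive_tool", "arguments": {"delta_pos": [[0,0,0],[0,0,0],[0,0,0],[0,0,0],[0,0,0]], "twist": [[0,0,0],[0,0,0],[0,0,0],[0,0,0],[0,0,0]], "jaw": [1,1,1,1,1]}}

```text
time: 32.2
eef_pos: [0.6731, 0.1283, -0.017]
ee_rot: [[0.024, 1.0, 0.002], [1.0, -0.024, 0.001], [0.001, 0.002, -1.0]]
ft_force: [-1.2, -0.2, 6.9]
finger_gap: 0.0425
gripper_force: 61.0
```

```bash
python3 -c "
from h import *
C=np.array([.724,-.177]);a=np.radians(-1.35);A=np.array([[np.cos(a),-np.sin(a)],[np.sin(a),np.cos(a)]])
for y in(-.096,-.033,.033,.096): print(y,C+A@np.array([-.1458,y]))
plan((.6718,.126,.11,88.65),(.64,-.02,.11,88.65),(.576,-.2065,.11,88.65))"
```

```text
-0.096 [ 0.57597873 -0.26953834]
-0.033 [ 0.577463   -0.20655583]
0.033 [ 0.57901794 -0.14057415]
0.096 [ 0.58050221 -0.07759163]
t 32.2 p [ 0.6731  0.1283 -0.017 ] yaw 88.6 q [-0.04  0.84 -0.38  1.81  0.52  0.59 -0.76] gap 0.0425 F [-1.2 -0.2  6.9]
[0.6718, 0.126, 0.11] 88.65 d [-0.0109, -0.0048, -0.6352] w [0.0014, -0.0009, -0.0006] rows>= 3.0
[0.64, -0.02, 0.11] 88.65 d [-0.7445, -0.1459, -0.6365] w [0.0014, -0.0009, -0.0006] rows>= 4.7
[0.576, -0.2065, 0.11] 88.65 d [-1.6846, -0.443, -0.6385] w [0.0014, -0.0009, -0.0006] rows>= 8.9
```

>>> {"name": "drive_tool", "arguments": {"delta_pos": [[0,0,-0.1],[0,0,-0.3],[0,0,-0.5],[0,0,-0.64],[-0.1,0,-0.64],[-0.3,-0.1,-0.64],[-0.5,-0.2,-0.64],[-0.7,-0.3,-0.64],[-0.9,-0.4,-0.64],[-1,-0.46,-0.64],[-1,-0.46,-0.64]], "twist": [[0,0,0],[0,0,0],[0,0,0],[0,0,0],[0,0,0],[0,0,0],[0,0,0],[0,0,0],[0,0,0],[0,0,0],[0,0,0]], "jaw": [1,1,1,1,1,1,1,1,1,1,1]}}

```text
time: 33.12
eef_pos: [0.5704, -0.0785, 0.1089]
ee_rot: [[0.033, 0.999, -0.005], [0.999, -0.033, -0.004], [-0.005, -0.005, -1.0]]
ft_force: [-1.4, -0.1, -2.4]
finger_gap: 0.0426
gripper_force: 61.4
```

```bash
python3 chk.py; python3 -c "
from h import *
plan((.5775,-.204,.11,88.65))"
```

```text
dark [ 19  18 255] [0.5592 0.072  0.0497] [0.5587 0.0721 0.05  ]
t 33.2 p [ 0.5729 -0.0747  0.1094] yaw 88.25 q [ 0.37  0.59 -0.49  2.    0.44  0.66 -0.44] gap 0.043 F [ 1.3  0.9 -0.7]
[0.5775, -0.204, 0.11] 88.65 d [-0.6455, 0.0427, -0.0019] w [-0.0013, 0.0012, -0.0044] rows>= 3.1
```

>>> {"name": "drive_tool", "arguments": {"delta_pos": [[-0.1,0.02,0],[-0.3,0.04,0],[-0.5,0.043,0],[-0.62,0.043,0],[-0.645,0.043,0],[-0.645,0.043,0],[-0.645,0.043,0],[-0.645,0.043,0],[-0.645,0.043,0]], "twist": [[-0.001,0.001,-0.004],[-0.001,0.001,-0.004],[-0.001,0.001,-0.004],[-0.001,0.001,-0.004],[-0.001,0.001,-0.004],[-0.001,0.001,-0.004],[-0.001,0.001,-0.004],[-0.001,0.001,-0.004],[-0.001,0.001,-0.004]], "jaw": [1,1,1,1,1,1,1,1,1]}}

```text
time: 33.92
eef_pos: [0.5814, -0.1967, 0.1094]
ee_rot: [[0.015, 1.0, 0.002], [1.0, -0.015, 0.003], [0.003, 0.002, -1.0]]
ft_force: [-0.2, 0.1, -2.0]
finger_gap: 0.0425
gripper_force: 61.4
```

```bash
python3 -c "
from h import *
plan((.5775,-.204,.11,88.65),(.5775,-.204,-.001,88.65))
im,d=shot('wrist','w3'); P=pts('wrist',d); Z=P[...,2]; H=cv2.cvtColor(im,cv2.COLOR_RGB2HSV); e=manip.state()['eef_pos']
m=(H[...,2]<90)&(abs(Z-(e[2]+.067))<.006)&(np.hypot(P[...,0]-e[0],P[...,1]-e[1])<.03); q=P[m]; print(m.sum(),np.median(q,0) if m.any() else '', cv2.minEnclosingCircle(q[:,:2].astype(np.float32)*1000) if m.any() else '')
ys,xs=np.nonzero(m); print(xs.min(),xs.max(),ys.min(),ys.max())"
```

```text
t 33.9 p [ 0.5814 -0.1967  0.1094] yaw 89.15 q [ 0.58  0.62 -0.51  1.92  0.45  0.71 -0.22] gap 0.0425 F [-0.2  0.1 -2. ]
[0.5775, -0.204, 0.11] 88.65 d [-0.0368, -0.0188, -0.0029] w [0.0012, -0.002, 0.0055] rows>= 0.2
[0.5775, -0.204, -0.001] 88.65 d [-0.0386, -0.0199, 0.5521] w [0.0012, -0.002, 0.0055] rows>= 2.7
9980 [ 0.58082525 -0.19652716  0.1754552 ] ((581.6939697265625, -193.10452270507812), 29.2336368560791)
243 401 258 357
```

View pics/w3.png

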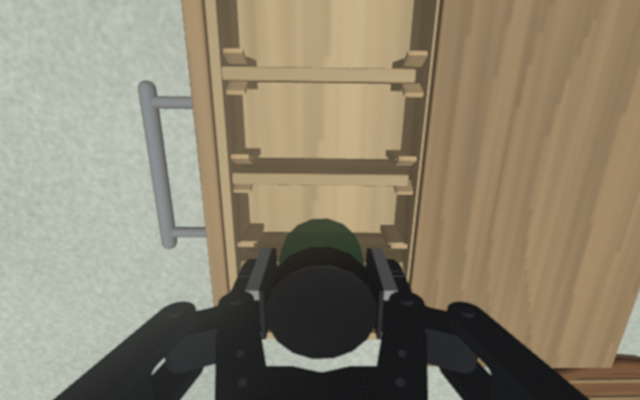

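The view shows panels in slots 2 and 1 (rows 75 and 180). The held jar's lid is centred near (321,301), which gives the jar's offset in the grip.

```bash
python3 -c "
from h import *
e=manip.state()['eef_pos']; c=ray('wrist',321,301.5,e[2]+.067); print(c,c-e,ray('wrist',321,245,e[2]+.067)-ray('wrist',321,358,e[2]+.067))
plan((.5775,-.204,.11,88.65))"
```

```text
[ 0.58105653 -0.19367431  0.17642812] [-0.00024851  0.00329885  0.067     ] [0.0007519  0.05014112 0.        ]
t 34.0 p [ 0.5813 -0.197   0.1094] yaw 89.14 q [ 0.58  0.62 -0.51  1.92  0.45  0.71 -0.22] gap 0.0426 F [ 0.1  1.1 -1.7]
[0.5775, -0.204, 0.11] 88.65 d [-0.0354, -0.0185, -0.003] w [0.0011, -0.0019, 0.0054] rows>= 0.2
```

>>> {"name": "drive_tool", "arguments": {"delta_pos": [[-0.043,-0.018,0],[-0.043,-0.018,0.05],[-0.043,-0.018,0.1],[-0.043,-0.018,0.15],[-0.043,-0.018,0.15],[-0.043,-0.018,0.15]], "twist": [[0.001,-0.002,0.005],[0.001,-0.002,0.005],[0.001,-0.002,0.005],[0.001,-0.002,0.005],[0.001,-0.002,0.005],[0.001,-0.002,0.005]], "jaw": [1,1,1,1,1,1]}}

```text
time: 34.47
eef_pos: [0.5765, -0.2069, 0.0779]
ee_rot: [[0.025, 1.0, -0.002], [1.0, -0.025, 0.0], [0.0, -0.002, -1.0]]
ft_force: [0.6, -0.5, -0.5]
finger_gap: 0.0429
gripper_force: 61.4
```

```bash
python3 -c "
from h import *
plan((.5775,-.2055,-.001,88.65))"
```

```text
t 34.5 p [ 0.5765 -0.2069  0.0779] yaw 88.57 q [ 0.57  0.66 -0.48  1.94  0.48  0.65 -0.24] gap 0.0429 F [ 0.6 -0.5 -0.5]
[0.5775, -0.2055, -0.001] 88.65 d [0.0072, 0.0056, 0.3945] w [-0.0014, -0.0001, -0.0009] rows>= 1.9
```

>>> {"name": "drive_tool", "arguments": {"delta_pos": [[0.006,0.005,0],[0.006,0.005,0.05],[0.006,0.005,0.1],[0.006,0.005,0.15],[0.006,0.005,0.2],[0.006,0.005,0.25],[0.006,0.005,0.3],[0.006,0.005,0.34],[0.006,0.005,0.37],[0.006,0.005,0.385],[0.006,0.005,0.395],[0.006,0.005,0.395]], "twist": [[-0.001,0,-0.001],[-0.001,0,-0.001],[-0.001,0,-0.001],[-0.001,0,-0.001],[-0.001,0,-0.001],[-0.001,0,-0.001],[-0.001,0,-0.001],[-0.001,0,-0.001],[-0.001,0,-0.001],[-0.001,0,-0.001],[-0.001,0,-0.001],[-0.001,0,-0.001]], "jaw": [1,1,1,1,1,1,1,1,1,1,1,1]}}

```text
time: 35.47
eef_pos: [0.5782, -0.2062, -0.0001]
ee_rot: [[0.024, 1.0, 0.001], [1.0, -0.024, -0.001], [-0.001, 0.001, -1.0]]
ft_force: [-0.7, 0.2, -1.0]
finger_gap: 0.043
gripper_force: 61.4
```

```bash
python3 -c "
from h import *
plan((.5775,-.2055,-.001,88.65))"
```

```text
t 35.5 p [ 5.782e-01 -2.062e-01 -1.000e-04] yaw 88.64 q [ 0.51  0.77 -0.39  1.98  0.57  0.51 -0.32] gap 0.043 F [-0.7  0.2 -1. ]
[0.5775, -0.2055, -0.001] 88.65 d [0.0033, -0.0035, 0.0046] w [0.0008, 0.0004, -0.0001] rows>= 0.0
```

>>> {"name": "drive_tool", "arguments": {"delta_pos": [[0,0,0.006],[0,0,0.006],[0,0,0.006],[0,0,0.006],[0,0,0.006],[0,0,-0.1],[0,0,-0.25],[0,0,-0.4],[0,0,-0.6],[0.1,0,-0.65],[0.3,0,-0.65],[0.5,0,-0.65]], "twist": [[0,0,0],[0,0,0],[0,0,0],[0,0,0],[0,0,0],[0,0,0],[0,0,0],[0,0,0],[0,0,0],[0,0,0],[0,0,0],[0,0,0]], "jaw": [1,1,-0.35,-0.35,-0.35,-0.35,-0.35,-0.35,-0.35,-0.4,-0.5,-0.5]}}

```text
time: 36.47
eef_pos: [0.5809, -0.1067, 0.1315]
ee_rot: [[0.028, 1.0, 0.004], [1.0, -0.028, -0.002], [-0.002, 0.004, -1.0]]
ft_force: [0.6, 1.2, -1.0]
finger_gap: 0.0641
gripper_force: 0.0
```

>>> {"name": "drive_tool", "arguments": {"delta_pos": [[0.2,0,0],[0.4,0,0],[0.6,0,0],[0.8,0,0],[0.9,-0.1,0],[0.9,-0.1,0],[0.9,-0.1,0]], "twist": [[0,0,0],[0,0,0],[0,0,0],[0,0,0],[0,0,0],[0,0,0],[0,0,0]], "jaw": [-0.5,-0.5,-0.5,-0.5,-0.5,-0.5,-0.5]}}

```text
time: 37.05
eef_pos: [0.5637, 0.0763, 0.1302]
ee_rot: [[0.02, 1.0, 0.001], [1.0, -0.02, -0.001], [-0.001, 0.001, -1.0]]
ft_force: [0.2, -0.3, -0.5]
finger_gap: 0.0643
gripper_force: 0.0
```

```bash
python3 wj.py;python3 chk.py
python3 - <<'E'
from h import *
im,d=shot('top','t3'); P=pts('top',d); Z=P[...,2]; V=cv2.cvtColor(im,cv2.COLOR_RGB2HSV)[...,2]
C=np.array([.724,-.177]);a=np.radians(-1.35);A=np.array([[np.cos(a),-np.sin(a)],[np.sin(a),np.cos(a)]]); L=(P[...,:2]-C)@A
m=(V<75)&(Z>.055)&(Z<.075)&(abs(L[...,0]+.146)<.06)&(abs(L[...,1]+.033)<.03); q=L[m]; print("jarA",len(q),np.median(Z[m]),np.round(cv2.minEnclosingCircle(q.astype(np.float32)*1000),1) if 0 else np.median(q,0))
plan((.56,.072,.1,88.65))
E
```

```text
[509   0 111  21 691] [0.7367 0.2002 0.0437] [ 45.  13. 148.] [734.9 207.4] 37.7
[ 290  171   54   53 2200] [0.5607 0.0702 0.0489] [49.5 10.  54. ] [560.6  69. ] 22.0
panel -0.066 342 0.06830107930633705 [-146.3  -59.3]
panel 0 313 0.06835743509492886 [-147.2   -5.7]
panel 0.066 174 0.06917218773637701 [-134.1   65.8]
jarA 355 0.06546834754643782 [-0.14616956 -0.03346756]
t 37.2 p [0.5651 0.0731 0.1299] yaw 88.54 q [ 0.12  0.55 -0.51  2.    0.42  0.69 -0.68] gap 0.0642 F [-0.4 -0.2  0.4]
[0.56, 0.072, 0.1] 88.65 d [-0.0058, -0.0255, 0.1496] w [0.0011, 0.0009, -0.0012] rows>= 0.7
```

>>> {"name": "drive_tool", "arguments": {"delta_pos": [[-0.01,-0.025,0],[-0.01,-0.025,0.1],[-0.01,-0.025,0.2],[-0.01,-0.025,0.3],[-0.01,-0.025,0.4],[-0.01,-0.025,0.5],[-0.01,-0.025,0.6],[-0.01,-0.025,0.68],[-0.01,-0.025,0.745],[-0.01,-0.025,0.745],[-0.01,-0.025,0.745]], "twist": [[0,0,0],[0,0,0],[0,0,0],[0,0,0],[0,0,0],[0,0,0],[0,0,0],[0,0,0],[0,0,0],[0,0,0],[0,0,0]], "jaw": [-0.5,-0.5,-0.5,-0.5,-0.5,-0.5,-0.5,-0.5,-0.5,-0.5,-0.5]}}

```text
time: 38.12
eef_pos: [0.5594, 0.0713, -0.0195]
ee_rot: [[0.025, 1.0, 0.0], [1.0, -0.025, -0.001], [-0.001, 0.0, -1.0]]
ft_force: [0.4, -0.1, 0.0]
finger_gap: 0.0641
gripper_force: 0.0
```

>>> {"name": "drive_tool", "arguments": {"delta_pos": [[0,0,0],[0,0,0],[0,0,0],[0,0,0],[0,0,0]], "twist": [[0,0,0],[0,0,0],[0,0,0],[0,0,0],[0,0,0]], "jaw": [1,1,1,1,1]}}

```text
time: 38.53
eef_pos: [0.5604, 0.0719, -0.0179]
ee_rot: [[0.024, 1.0, 0.003], [1.0, -0.024, -0.001], [-0.001, 0.003, -1.0]]
ft_force: [-0.7, -1.3, 7.3]
finger_gap: 0.0426
gripper_force: 60.9
```

```bash
python3 -c "
from h import *
plan((.56,.071,.11,88.65),(.579,-.14,.11,88.65))"
```

```text
t 38.5 p [ 0.5604  0.0719 -0.0179] yaw 88.6 q [-0.02  0.75 -0.31  2.1   0.62  0.37 -0.86] gap 0.0426 F [-0.7 -1.3  7.3]
[0.56, 0.071, 0.11] 88.65 d [-0.0053, -0.0001, -0.6396] w [0.0019, 0.0005, -0.0006] rows>= 3.1
[0.579, -0.14, 0.11] 88.65 d [-1.0576, 0.1207, -0.6383] w [0.0019, 0.0005, -0.0006] rows>= 6.0
```

>>> {"name": "drive_tool", "arguments": {"delta_pos": [[0,0,-0.1],[0,0,-0.3],[0,0,-0.5],[0,0,-0.64],[-0.1,0.02,-0.64],[-0.3,0.05,-0.64],[-0.5,0.08,-0.64],[-0.7,0.1,-0.64],[-0.9,0.12,-0.64],[-1,0.12,-0.64],[-1,0.12,-0.64],[-1,0.12,-0.64]], "twist": [[0,0,0],[0,0,0],[0,0,0],[0,0,0],[0,0,0],[0,0,0],[0,0,0],[0,0,0],[0,0,0],[0,0,0],[0,0,0],[0,0,0]], "jaw": [1,1,1,1,1,1,1,1,1,1,1,1]}}

```text
time: 39.53
eef_pos: [0.5784, -0.13, 0.1093]
ee_rot: [[0.027, 1.0, 0.002], [1.0, -0.027, -0.001], [-0.001, 0.002, -1.0]]
ft_force: [0.7, 1.0, -2.6]
finger_gap: 0.0426
gripper_force: 61.4
```

```bash
python3 -c "
from h import *
plan((.579,-.1405,.08,88.65))"
```

```text
t 39.5 p [ 0.5784 -0.13    0.1093] yaw 88.43 q [ 0.48  0.61 -0.52  1.97  0.46  0.69 -0.36] gap 0.0426 F [ 0.7  1.  -2.6]
[0.579, -0.1405, 0.08] 88.65 d [-0.0521, 0.004, 0.1465] w [0.001, 0.0006, -0.0025] rows>= 0.7
```

>>> {"name": "drive_tool", "arguments": {"delta_pos": [[-0.05,0.004,0],[-0.05,0.004,0],[-0.05,0.004,0.07],[-0.05,0.004,0.14],[-0.05,0.004,0.14],[-0.05,0.004,0.14],[-0.05,0.004,0.14]], "twist": [[0.001,0.001,-0.002],[0.001,0.001,-0.002],[0.001,0.001,-0.002],[0.001,0.001,-0.002],[0.001,0.001,-0.002],[0.001,0.001,-0.002],[0.001,0.001,-0.002]], "jaw": [1,1,1,1,1,1,1]}}

```text
time: 40.12
eef_pos: [0.5799, -0.1374, 0.0816]
ee_rot: [[0.02, 1.0, 0.0], [1.0, -0.02, 0.001], [0.001, 0.0, -1.0]]
ft_force: [0.5, 0.3, -1.2]
finger_gap: 0.0428
gripper_force: 61.4
```

```bash
python3 -c "
from h import *
plan((.579,-.14,-.002,88.65))"
```

```text
t 40.1 p [ 0.5799 -0.1374  0.0816] yaw 88.88 q [ 0.47  0.64 -0.49  1.98  0.5   0.64 -0.37] gap 0.0428 F [ 0.5  0.3 -1.2]
[0.579, -0.14, -0.002] 88.65 d [-0.0133, -0.0041, 0.4182] w [0.0001, -0.0007, 0.0025] rows>= 2.0
```

>>> {"name": "drive_tool", "arguments": {"delta_pos": [[-0.013,-0.004,0],[-0.013,-0.004,0.06],[-0.013,-0.004,0.12],[-0.013,-0.004,0.18],[-0.013,-0.004,0.23],[-0.013,-0.004,0.28],[-0.013,-0.004,0.33],[-0.013,-0.004,0.37],[-0.013,-0.004,0.4],[-0.013,-0.004,0.417],[-0.013,-0.004,0.417],[-0.013,-0.004,0.417]], "twist": [[0,0,0.002],[0,0,0.002],[0,0,0.002],[0,0,0.002],[0,0,0.002],[0,0,0.002],[0,0,0.002],[0,0,0.002],[0,0,0.002],[0,0,0.002],[0,0,0.002],[0,0,0.002]], "jaw": [1,1,1,1,1,1,1,1,1,1,1,1]}}

```text
time: 41.12
eef_pos: [0.5797, -0.1405, -0.0019]
ee_rot: [[0.024, 1.0, 0.002], [1.0, -0.024, 0.001], [0.001, 0.002, -1.0]]
ft_force: [0.6, 0.8, 0.5]
finger_gap: 0.0432
gripper_force: 61.6
```

>>> {"name": "drive_tool", "arguments": {"delta_pos": [[0,0,0],[0,0,0],[0,0,0],[0,0,-0.1],[0,0,-0.25],[0,0,-0.4],[0,0,-0.6],[0.1,0,-0.65],[0.3,0,-0.65],[0.5,0,-0.65],[0.7,0,-0.65],[0.7,0,-0.65]], "twist": [[0,0,0],[0,0,0],[0,0,0],[0,0,0],[0,0,0],[0,0,0],[0,0,0],[0,0,0],[0,0,0],[0,0,0],[0,0,0],[0,0,0]], "jaw": [-0.35,-0.35,-0.35,-0.35,-0.35,-0.35,-0.35,-0.35,-0.35,-0.35,-0.35,-0.35]}}

```text
time: 42.12
eef_pos: [0.5822, 0.0091, 0.129]
ee_rot: [[0.014, 1.0, 0.002], [1.0, -0.014, 0.006], [0.006, 0.002, -1.0]]
ft_force: [-0.2, 1.0, 0.4]
finger_gap: 0.0579
gripper_force: 0.0
```

```bash
cat > chk2.py <<'E'
from h import *
im,d=shot('top'); P=pts('top',d); Z=P[...,2]; V=cv2.cvtColor(im,cv2.COLOR_RGB2HSV)[...,2]
cv2.imwrite('pics/t4.png',cv2.resize(im[110:310,360:560,::-1],None,fx=3,fy=3))
C=np.array([.724,-.177]);a=np.radians(-1.35);A=np.array([[np.cos(a),-np.sin(a)],[np.sin(a),np.cos(a)]]); L=(P[...,:2]-C)@A
for y in(-.033,.033):
    m=(V<75)&(Z>.05)&(Z<.08)&(abs(L[...,0]+.146)<.06)&(abs(L[...,1]-y)<.03); q=L[m]; print("jar",len(q),np.median(Z[m]),Z[m].std(),np.median(q,0))
for y in(-.066,0,.066):
    m=(V>=85)&(Z>.06)&(Z<.085)&(abs(L[...,0]+.146)<.052)&(abs(L[...,1]-y)<.009); q=L[m]; print("panel",y,len(q),np.median(Z[m]),np.median(q,0),np.polyfit(q[:,0],q[:,1],1)[0])
E
python3 chk2.py; python3 -c "
from h import *
plan((.45,-.17,.13,88.65))"
```

```text
jar 0 nan nan [nan nan]
jar 0 nan nan [nan nan]
t 42.2 p [0.582  0.0047 0.1284] yaw 89.06 q [ 0.26  0.57 -0.54  1.98  0.44  0.71 -0.56] gap 0.0578 F [-0.2 -0.8  0.5]
[0.45, -0.17, 0.13] 88.65 d [-0.884, -0.6455, -0.0111] w [0.0006, -0.002, 0.0046] rows>= 5.3
  return _methods._mean(a, axis=axis, dtype=dtype,
  ret = ret.dtype.type(ret / rcount)
  ret = _var(a, axis=axis, dtype=dtype, out=out, ddof=ddof,
  arrmean = um.true_divide(arrmean, div, out=arrmean,
  ret = ret.dtype.type(ret / rcount)
  ret = um.true_divide(
Traceback (most recent call last):
  File "chk2.py", line 8, in <module>
    m=(V>=85)&(Z>.06)&(Z<.085)&(abs(L[...,0]+.146)<.052)&(abs(L[...,1]-y)<.009); q=L[m]; print("panel",y,len(q),np.median(Z[m]),np.median(q,0),np.polyfit(q[:,0],q[:,1],1)[0])
                                                                                                                                               ~~~~~~~~~~^^^^^^^^^^^^^^^^^
TypeError: expected non-empty vector for x
```

View pics/t4.png

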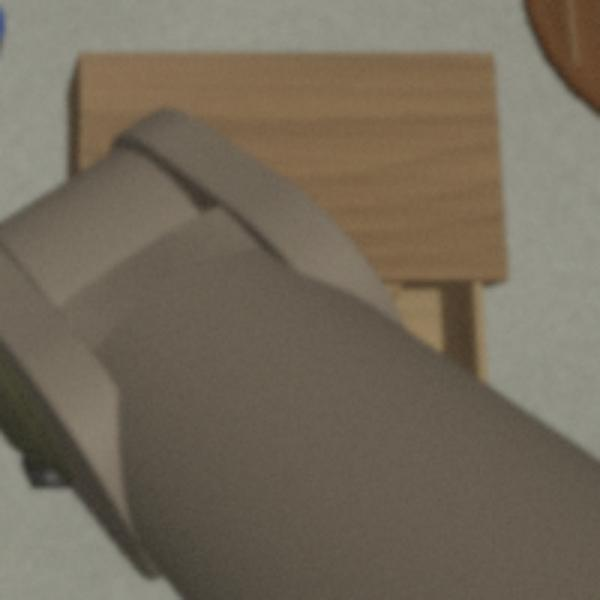

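The arm's elbow hides the drawer here. Moving further aside for a clear check.

>>> {"name": "drive_tool", "arguments": {"delta_pos": [[0.2,0,0],[0.4,0,0],[0.6,0,0],[0.6,0,0],[0.6,0,0]], "twist": [[0,0,0],[0,0,0],[0,0,0],[0,0,0],[0,0,0]], "jaw": [1,1,1,1,1]}}

```text
time: 42.58
eef_pos: [0.5845, 0.1214, 0.1279]
ee_rot: [[0.02, 1.0, -0.0], [1.0, -0.02, 0.002], [0.002, -0.0, -1.0]]
ft_force: [-0.6, -0.6, 0.3]
finger_gap: 0.0003
gripper_force: 0.0
```

```bash
python3 chk2.py 2>&1 | tail -8; python3 -c "
from h import *
plan((.45,-.08,.13,0),(.42,-.17,.13,0))"
```

```text
jar 369 0.06528145009923658 0.003058676609290219 [-0.14413821 -0.03320445]
jar 341 0.06538253177462305 0.0026397801000476095 [-0.1467191   0.03506373]
panel -0.066 281 0.06888016427579702 [-0.14609048 -0.06432762] 0.0026823709083828246
panel 0 262 0.06912656490867503 [-0.14660163  0.00106158] 0.00013046810072409658
panel 0.066 246 0.06931186865130745 [-0.14520259  0.06641094] -0.0036882215667399837
t 42.6 p [0.5846 0.1189 0.1277] yaw 88.7 q [ 0.06  0.59 -0.52  1.94  0.43  0.72 -0.74] gap -0.0 F [-0.7 -0.4 -0.8]
[0.45, -0.08, 0.13] 0 d [-1.0097, -0.6503, -0.0114] w [-0.0004, 0.0003, 0.9856] rows>= 12.4
[0.42, -0.17, 0.13] 0 d [-1.463, -0.7901, -0.0113] w [-0.0004, 0.0003, 0.9856] rows>= 12.4
```

Every part checks out: panels at y −64, +1 and +66 mm with tops at 69 mm, jars at ±34 mm with tops at 65 mm. Next: grip the handle and shut the drawer.

>>> {"name": "drive_tool", "arguments": {"delta_pos": [[-0.15,-0.15,0],[-0.3,-0.3,0],[-0.5,-0.45,0],[-0.7,-0.6,0],[-0.9,-0.6,0],[-1,-0.6,0],[-1,-0.6,0]], "twist": [[0,0,0],[0,0,0],[0,0,0],[0,0,0],[0,0,0],[0,0,0],[0,0,0]], "jaw": [0.3,0.3,0.3,0.3,0.3,0.3,0.3]}}

```text
time: 43.22
eef_pos: [0.4568, -0.0873, 0.1273]
ee_rot: [[0.036, 0.999, -0.004], [0.999, -0.036, -0.003], [-0.004, -0.003, -1.0]]
ft_force: [0.9, -1.3, 0.3]
finger_gap: 0.0301
gripper_force: 0.0
```

```bash
python3 -c "
from h import *
plan((.463,-.1705,.1,88.65))"
```

```text
t 43.2 p [ 0.4568 -0.0873  0.1273] yaw 87.95 q [ 0.47  0.46 -0.54  2.23  0.45  0.57 -0.45] gap 0.0301 F [ 0.9 -1.3  0.3]
[0.463, -0.1705, 0.1] 88.65 d [-0.414, 0.0462, 0.1378] w [-0.0022, 0.0022, -0.0078] rows>= 2.1
```

>>> {"name": "drive_tool", "arguments": {"delta_pos": [[-0.15,0.046,0],[-0.3,0.046,0],[-0.414,0.046,0],[-0.414,0.046,0.07],[-0.414,0.046,0.138],[-0.414,0.046,0.138],[-0.414,0.046,0.138],[-0.414,0.046,0.138]], "twist": [[-0.002,0.002,-0.008],[-0.002,0.002,-0.008],[-0.002,0.002,-0.008],[-0.002,0.002,-0.008],[-0.002,0.002,-0.008],[-0.002,0.002,-0.008],[-0.002,0.002,-0.008],[-0.002,0.002,-0.008]], "jaw": [0.3,0.3,0.3,0.3,0.3,0.3,0.3,0.3]}}

```text
time: 43.88
eef_pos: [0.4671, -0.1614, 0.1005]
ee_rot: [[0.012, 1.0, 0.003], [1.0, -0.012, 0.004], [0.004, 0.003, -1.0]]
ft_force: [0.5, 0.8, 0.1]
finger_gap: 0.0298
gripper_force: 0.0
```

```bash
python3 -c "
from h import *
plan((.463,-.1705,.1,88.65),(.463,-.1705,.006,88.65))"
```

```text
t 43.9 p [ 0.4671 -0.1614  0.1005] yaw 89.31 q [ 0.59  0.53 -0.52  2.19  0.5   0.54 -0.32] gap 0.0298 F [0.5 0.8 0.1]
[0.463, -0.1705, 0.1] 88.65 d [-0.0457, -0.0201, 0.0022] w [0.0018, -0.0024, 0.0073] rows>= 0.2
[0.463, -0.1705, 0.006] 88.65 d [-0.0474, -0.0215, 0.4722] w [0.0018, -0.0024, 0.0073] rows>= 2.3
```

>>> {"name": "drive_tool", "arguments": {"delta_pos": [[-0.03,-0.02,0],[-0.03,-0.02,0],[-0.03,-0.02,0],[-0.03,-0.02,0.08],[-0.03,-0.02,0.16],[-0.03,-0.02,0.24],[-0.03,-0.02,0.32],[-0.03,-0.02,0.4],[-0.03,-0.02,0.47],[-0.03,-0.02,0.47],[-0.03,-0.02,0.47]], "twist": [[0.002,-0.002,0.007],[0.002,-0.002,0.007],[0.002,-0.002,0.007],[0.002,-0.002,0.007],[0.002,-0.002,0.007],[0.002,-0.002,0.007],[0.002,-0.002,0.007],[0.002,-0.002,0.007],[0.002,-0.002,0.007],[0.002,-0.002,0.007],[0.002,-0.002,0.007]], "jaw": [0.3,0.3,0.3,0.3,0.3,0.3,0.3,0.3,0.3,0.3,0.3]}}

```text
time: 44.8
eef_pos: [0.4634, -0.1661, 0.0059]
ee_rot: [[0.021, 1.0, -0.001], [1.0, -0.021, 0.001], [0.001, -0.001, -1.0]]
ft_force: [0.1, -0.4, 0.5]
finger_gap: 0.03
gripper_force: 0.0
```

>>> {"name": "drive_tool", "arguments": {"delta_pos": [[0,0,0],[0,0,0],[0,0,0],[0,0,0]], "twist": [[0,0,0],[0,0,0],[0,0,0],[0,0,0]], "jaw": [1,1,1,1]}}

```text
time: 45.13
eef_pos: [0.4645, -0.1665, 0.0071]
ee_rot: [[0.022, 1.0, 0.002], [1.0, -0.022, 0.001], [0.001, 0.002, -1.0]]
ft_force: [-0.4, 1.9, 7.6]
finger_gap: 0.009
gripper_force: 58.8
```

```bash
python3 -c "
from h import *
plan((.597,-.1735,.006,88.65))"
```

```text
t 45.1 p [ 0.4645 -0.1665  0.0071] yaw 88.72 q [ 0.45  0.67 -0.31  2.26  0.68  0.3  -0.48] gap 0.009 F [-0.4  1.9  7.6]
[0.597, -0.1735, 0.006] 88.65 d [-0.0204, 0.663, 0.0069] w [0.0015, -0.0005, 0.0008] rows>= 3.2
```

>>> {"name": "drive_tool", "arguments": {"delta_pos": [[0,0.015,0],[0,0.045,0],[0,0.085,0],[0,0.125,0],[0,0.165,0],[0,0.205,0],[0,0.245,0],[0,0.285,0],[0,0.325,0],[0,0.355,0],[0,0.37,0],[0,0.375,0]], "twist": [[0,0,0],[0,0,0],[0,0,0],[0,0,0],[0,0,0],[0,0,0],[0,0,0],[0,0,0],[0,0,0],[0,0,0],[0,0,0],[0,0,0]], "jaw": [1,1,1,1,1,1,1,1,1,1,1,1]}}

```text
time: 46.13
eef_pos: [0.5393, -0.1686, 0.0071]
ee_rot: [[0.023, 1.0, 0.001], [1.0, -0.023, 0.0], [0.0, 0.001, -1.0]]
ft_force: [-1.7, 0.1, 9.5]
finger_gap: 0.009
gripper_force: 59.1
```

```bash
python3 -c "
from h import *
plan((.597,-.1735,.006,88.65))"
```

```text
t 46.1 p [ 0.5393 -0.1686  0.0071] yaw 88.7 q [ 0.46  0.72 -0.39  2.09  0.62  0.44 -0.43] gap 0.009 F [-1.7  0.1  9.5]
[0.597, -0.1735, 0.006] 88.65 d [-0.0181, 0.2892, 0.0059] w [0.0008, -0.0002, 0.0005] rows>= 1.4
```

>>> {"name": "drive_tool", "arguments": {"delta_pos": [[0,0.015,0],[0,0.045,0],[0,0.085,0],[0,0.125,0],[0,0.165,0],[0,0.205,0],[0,0.24,0],[0,0.265,0],[0,0.28,0],[0,0.286,0],[0,0.289,0],[0,0.289,0]], "twist": [[0,0,0],[0,0,0],[0,0,0],[0,0,0],[0,0,0],[0,0,0],[0,0,0],[0,0,0],[0,0,0],[0,0,0],[0,0,0],[0,0,0]], "jaw": [1,1,1,1,1,1,1,1,1,1,1,1]}}

```text
time: 47.13
eef_pos: [0.5965, -0.1701, 0.0071]
ee_rot: [[0.023, 1.0, 0.001], [1.0, -0.023, 0.0], [0.0, 0.001, -1.0]]
ft_force: [-0.6, 0.5, 6.1]
finger_gap: 0.009
gripper_force: 58.8
```

>>> {"name": "drive_tool", "arguments": {"delta_pos": [[0,0.004,0],[0,0.004,0],[0,0.004,0]], "twist": [[0,0,0],[0,0,0],[0,0,0]], "jaw": [1,1,1]}}

```text
time: 47.38
eef_pos: [0.5972, -0.1701, 0.0072]
ee_rot: [[0.023, 1.0, 0.001], [1.0, -0.023, 0.0], [0.0, 0.001, -1.0]]
ft_force: [-0.5, 0.2, 6.7]
finger_gap: 0.009
gripper_force: 58.8
```

>>> {"name": "drive_tool", "arguments": {"delta_pos": [[0,0.006,0],[0,0.012,0],[0,0.018,0],[0,0.018,0],[0,0.018,0]], "twist": [[0,0,0],[0,0,0],[0,0,0],[0,0,0],[0,0,0]], "jaw": [1,1,1,1,1]}}

```text
time: 47.8
eef_pos: [0.5979, -0.1702, 0.0071]
ee_rot: [[0.023, 1.0, -0.004], [1.0, -0.023, -0.001], [-0.001, -0.004, -1.0]]
ft_force: [-9.1, 0.6, 13.3]
finger_gap: 0.009
gripper_force: 59.7
```

The force rose to 9 N with almost no travel, so the drawer is at its shut stop. Releasing and backing off.

>>> {"name": "drive_tool", "arguments": {"delta_pos": [[0,-0.018,0],[0,-0.018,0],[0,-0.018,0],[0,-0.018,0],[0,-0.018,-0.1],[0,-0.018,-0.25],[0,-0.018,-0.4],[0,-0.1,-0.5],[0,-0.4,-0.5],[0,-0.6,-0.5],[0,-0.6,-0.5],[0,-0.6,-0.5]], "twist": [[0,0,0],[0,0,0],[0,0,0],[0,0,0],[0,0,0],[0,0,0],[0,0,0],[0,0,0],[0,0,0],[0,0,0],[0,0,0],[0,0,0]], "jaw": [1,0.3,0.3,0.3,0.3,0.3,0.3,0.3,0.3,0.3,0.3,0.3]}}

```text
time: 48.8
eef_pos: [0.4755, -0.1676, 0.1061]
ee_rot: [[0.023, 1.0, -0.004], [1.0, -0.023, -0.0], [-0.0, -0.004, -1.0]]
ft_force: [-0.2, 0.0, -1.5]
finger_gap: 0.03
gripper_force: 0.0
```

Run:
```python
from h import *
plan()
im,d=shot('side'); P=pts('side',d)
m=(P[...,2]>.052)&(P[...,2]<.07)&(P[...,0]>.575)&(P[...,0]<.604)&(abs(P[...,1]+.174)<.055); print(m.sum(),np.median(P[m],0))
t,_=shot('top'); a=cv2.resize(im[130:340,220:500],None,fx=2,fy=2); b=cv2.resize(t[50:310,160:560],None,fx=1.4,fy=.65*1.4/1)[:180]
c=np.zeros((600,560,3),np.uint8); c[:420]=a; c[420:420+len(b)]=b[:,:560]; cv2.imwrite('pics/end.png',c[:,:,::-1])
```

```text
t 48.8 p [ 0.4755 -0.1676  0.1061] yaw 88.67 q [ 0.6   0.53 -0.53  2.16  0.49  0.57 -0.31] gap 0.03 F [-0.2  0.  -1.5]
186 [ 0.59595618 -0.17773302  0.05931068]
```

View pics/end.png

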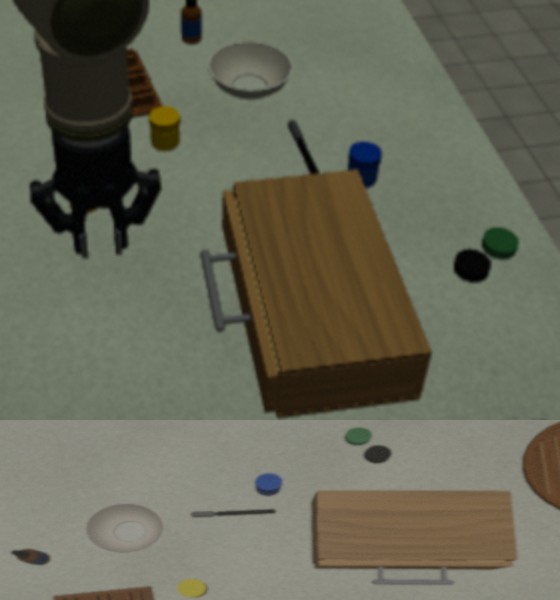

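The drawer is shut (handle around (215,290), at x≈0.597) and the bystanders have not moved. The gripper is clear of everything, so I'm handing in.

```bash
python3 -c "
from station import manip
print(manip.sign_off())"
```

```text
the job is handed in; nothing more can be done
None
```

I handed the job in at about 49 s: all three panels sit in their own slots, the two green jars stand either side of the middle panel, the drawer is shut, and the dropper bottle, bowl and marker look unmoved; the judge returned no verdict, and the panels and jars were last checked just before I shut the drawer.

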